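# Clamp a small bell mouth up in the vice for tuning

## Task

The little brass bell has to be tuned from the inside. Turn it over and stand it mouth up in the green vice, with its square boss down on the vice's bed between the two jaws, then wind the T-handle clockwise until the jaws hold the boss tight. Leave the tools and mugs round it where they are.

Things in the scene. Friction and masses are not known exactly. Their poses are not given: they have to be found in the camera images.
- bell_mid (a point): Hollow brass bell, mouth down at the start, 74 mm tall, 0.35 to 0.65 kg. This point: on its axis, half-way up. +z runs from mouth to boss (up at the start, down at the end); x, y are square to the boss. Diameter, by distance from the lip plane: 64 mm at 0 (lip, wall 4 mm), 56 at 12, 52 at 20, 50 at 30, 47 at 38, 41 at 45 mm; crown at 48 mm; on it a square boss 36x36 mm, 26 mm high.
- bell_boss (a point): Centre of the flat end of the bell's square boss (74 mm from the lip plane), axes as bell_mid. Laid on its side with a side of the boss downward the bell does not roll: it rests on the lip and an edge of the boss, its axis about 11 degrees off level, boss end lower.
- vice_bed (a point): Green vice, bolted down, foot 150x124 mm. This point: on its bed (44 mm above the cabinet top) in mid-width. +x runs along the screw from T-handle to fixed jaw, y left, z up. Jaws: 70 mm wide, 22 mm above the bed; fixed jaw's face at x = +21 mm, moving jaw's at -25 mm + jaw joint. Nut block: x -87 to -63 mm (collar to -92), 56 mm wide, top 25 mm above the bed.
- jaw (a joint): Travel of the moving jaw towards the fixed jaw, m: the gap between the jaws is 0.046 minus this. It moves only with the T-handle, 10 mm per turn; the screw holds it wherever it is left.
- thandle (a joint): Angle of the T-handle, rad; at 0 its bar is upright, ball_a on top. Grows as it turns clockwise seen from the robot (upper end to the right), which closes the jaw 10 mm per turn; stops at 7.5. Turning takes about 0.08 N m (2 N at a ball), more when fast, until the jaws bear on something, then rises steeply. It stays where it is left.
- ball_a (a point): Centre of a black ball (17 mm diameter) on one end of the T-handle's bar, 40 mm from the screw's axis. The bar (9 mm thick) turns in an upright plane square to the vice's x, 147 mm in front of vice_bed when the jaw joint is 0, and moves in with the jaw. The screw's axis is level, 11 mm above the bed (55 mm above the cabinet top).
- ball_b (a point): Centre of the like black ball on the bar's other end.
- tuner: black desk tuner with a white meter, 98x194x101 mm, standing behind the vice; a bystander; origin at the centre of its underside
- spotted_mug: white mug with dark spots, 91 mm tall, behind the vice on the right; a bystander; origin at the centre of its underside
- brush: brass-bristled brush with a flat wooden handle, 34x120x30 mm, at the left edge; a bystander; origin at the centre of its underside
- flat_file: thin steel hand file, 210x18x4 mm, on the left; a bystander; origin at the centre of its underside
- pencil: thick red pencil, 84 mm long, 9 mm thick, by the front left corner; a bystander; origin at the centre of its underside

How it is judged (in metres and radians):
On the way:
1. the bell stands mouth up on the vice's bed with its boss between the jaws (angle between bell_mid's own z axis and vertical above 3.05 rad and z of bell_boss in the frame of vice_bed between -0.004 and 0.004 m and y of bell_boss in the frame of vice_bed between -0.018 and 0.018 m and x of bell_boss in the frame of vice_bed between -0.014 and 0.014 m), for 0.2 s.
At the end, for the whole second after the job is handed in: the bell stands mouth up (within 5 degrees) with the end of its boss on the vice's bed (within 4 mm), its boss between the jaws (within 18 mm of their middle, sideways) and square to them (within 0.06 rad), at rest, and the moving jaw presses on it with more than 15 N (all of step 1 and (angle between the x axis of bell_mid and the x axis of vice_bed, either way round below 0.06 rad or angle between the x axis of bell_mid and the y axis of vice_bed, either way round below 0.06 rad) and contact force between jaw and bell above 15 N and linear speed of bell below 0.02 m/s); the robot touches nothing.
It fails at once if one of the bystanders (tuner, spotted mug, brush, file, pencil) is moved by more than 30 mm (distance of any of tuner, spotted_mug, brush, flat_file, pencil from where it was at the start of the episode above 0.03 m).
It also fails if it takes over 72 s, if anything falls off the work surface, if the arm or the gripper's body presses on something with over 40 N, if the wrist force passes 120 N, or if a joint passes its speed limit or range.

## Robot

A 6-joint arm with a two-finger parallel gripper is mounted at the origin on a cart in front of the work surface, level with it; the furniture and walls round the work are solid. World frame = base frame: x ahead of the robot, y to its left, z up, the work surface at z = 0. Lengths are in m, angles in degrees, forces in N, time in s.
With the tool pointing down it reaches from about 0.275 to 0.85 m from the base axis. Payload 19 kg.
Tool frame: the origin (TCP) lies on the centre line of the jaws, within the pads' length; the fingertips stand 8 mm ahead of it and the grasp point (between the pads) lies 11 mm behind it; z points along the fingers, y is the line along which they close (so a half turn about z gives the same grasp; the last joint's range is limited). The gripper opens to 85 mm and grips with 20 to 120 N. Pads are 22 mm wide; open, the fingers measure 114 mm over their backs; the gripper's body (76 mm by 85 mm) begins 54 mm behind the grasp point. The pads swing forward as they close: fully open they stand 13 mm farther back than shut.
Start: joints at [-80.787, 8.623, 82.357, -0, 89.026, -7.678], TCP at [0.167, -0.55, 0.239] pointing down, gripper open.
Joint ranges: [-160.23, 160.23], [-39.13, 120.54], [6.94, 153.29], [-79.49, 259.48], [9.18, 160.14], [-161.06, 161.06]. Speed limits (degrees/s): [108.29, 108.29, 127.2, 172.46, 172.46, 172.46].

## Interface

Orientations are given as a 3x3 rotation matrix whose columns are the frame's x, y, z axes.
In Python, from workcell import env gives the robot as it stands.
- The arm moves only by the tool servo_tool, never from a script. Its argument "motion" is a list that holds one entry, the list of rows, each a list of 7 numbers: the turn, a rotation vector about the tool's x, y, z in units of 6 degrees (1.0 is 6 degrees), then the shift along the tool's x, y, z in units of 25 mm (1.0 is 25 mm), then the opening in per cent of the stroke, from 0 (shut) to 100 (fully open). In form: [[[wx, wy, wz, tx, ty, tz, hand], ...]]. A call has 1 to 8 rows; each row shifts and turns the commanded pose from where the row before left it, along the tool's axes as they then stand; what a row does not reach is not made up. A row lasts 1/10 s, in which the tool goes at most 50 mm and 8.59 degrees, less where a joint would pass 70% of its speed; a pose out of reach is approached as far as the arm can. A call is refused whole if a number of a shift passes 1 or a number of a turn 1, either way. A call with a gripper value outside its range is refused whole. The fingers move at their own pace and stop on an object; the grip force is fixed at half the most. Time passes only in rows, so rows that do not move let the fingers close. It gives the time, the measured TCP pose, the force, the opening and the grip force at its end, in the units of the state.
- env.read_state(): the state, without advancing time (a new reading comes with each control period).
- env.snapshot(name): name is "side" or "top"; returns a dict with "pixels" (480x640x3 uint8, red, green, blue), "depth" (480x640 float32, m along the optical axis (not along the pixel's ray), 0 where there is no reading), "vertical_fov" (degrees; the focal length in pixels is half the picture's height over the tangent of half this angle, whatever the lens; pixels are square), "cx", "cy" (the principal point, pixels), "pose" (4x4, takes a point from camera to world coordinates). Camera axes: x right, y down, z forward; pixel columns grow to the right and rows downward; lengths in m; the calibration is good to about 2 mm. A picture is of the moment at which its call begins.
- env.close_job(): hands the job in; it is judged then, once.
The state is a dict: "clock": time; "q": joint angles; "qd": joint speeds; "effort": joint torques, N m; "position": TCP position; "eef_rot": TCP orientation; "wrist_force": force on the tool from outside, world axes, zero at the start; "moment": the same for the moment, N m; "grip_width": finger opening in m; "grip_force": force on a finger pad.
Only numpy, scipy, OpenCV 4.12 (cv2) and the standard library are available. Lean on these libraries where they do the work, as an engineer would, in place of code of your own. Each camera call takes 0.05 s, during which the arm holds its last target. There are 200 camera calls.

## Working session

There is one attempt and no reset: what is moved stays moved. The work goes in short steps, Python scripts to look and compute and a tool call to move; the robot and the scene stay as the last step left them, time stands still between calls to the robot, and variables do not carry over. Pictures are saved under pics/ and viewed, at most 10 in all, crops included, and the job is handed in when it is done.

Besides the shell and the picture viewer there is one more tool, called by a JSON object that holds its "api" and its "payload", one argument or row to a line. servo_tool: Moves the arm, as the interface text tells. Its arguments: {"type":"object","properties":{"motion":{"type":"array"}},"required":["motion"]}

```bash
mkdir -p pics; ls
cat > h.py <<'E'
import numpy as np, cv2
from workcell import env
def snap(n):
    s=env.snapshot(n); s['f']=240/np.tan(np.radians(s['vertical_fov']/2)); return s
def save(s,fn,crop=None,scale=1):
    im=cv2.cvtColor(s['pixels'],cv2.COLOR_RGB2BGR)
    if crop: x0,y0,x1,y1=crop; im=im[y0:y1,x0:x1]
    cv2.imwrite(fn,cv2.resize(im,None,fx=scale,fy=scale))
def cloud(s):
    d=s['depth']; v,u=np.mgrid[0:480,0:640]
    P=np.stack([(u-s['cx'])/s['f']*d,(v-s['cy'])/s['f']*d,d],-1)
    P=P@s['pose'][:3,:3].T+s['pose'][:3,3]; P[d==0]=np.nan; return P
def ray(s,u,v,z):
    r=s['pose'][:3,:3]@np.array([(u-s['cx'])/s['f'],(v-s['cy'])/s['f'],1]); o=s['pose'][:3,3]
    return o+r*(z-o[2])/r[2]
def proj(s,p):
    c=s['pose'][:3,:3].T@(np.array(p)-s['pose'][:3,3]); return c[0]/c[2]*s['f']+s['cx'],c[1]/c[2]*s['f']+s['cy']
E
python3 - <<'E'
from h import *
for n in ('top','side'):
    s=snap(n); save(s,f'pics/{n}0.png'); print(n,s['vertical_fov'],s['cx'],s['cy'],np.round(s['pose'],3).tolist(),(s['depth']==0).mean())
    np.save(f'pics/{n}0_cloud.npy',cloud(s))
st=env.read_state(); print(st['clock'],st['position'],np.round(st['eef_rot'],3),st['grip_width'])
E
```

```text
pics
top 50.105900357824225 321.3402004797367 237.9461037425089 [[-0.012, -0.992, 0.127, 0.463], [-1.0, 0.011, -0.005, 0.013], [0.003, -0.127, -0.992, 1.043], [0.0, 0.0, 0.0, 1.0]] 0.0039713541666666664
side 57.428634668847224 320.2695182908574 244.05727874291597 [[0.874, -0.329, 0.357, 0.263], [-0.486, -0.58, 0.654, -0.541], [-0.008, -0.745, -0.667, 0.648], [0.0, 0.0, 0.0, 1.0]] 0.00400390625
0.1 [ 0.16701414 -0.54998386  0.23875138] [[ 0.957  0.291 -0.   ]
 [ 0.291 -0.957  0.001]
 [ 0.    -0.001 -1.   ]] 0.08528973070067353
```

View pics/top0.png

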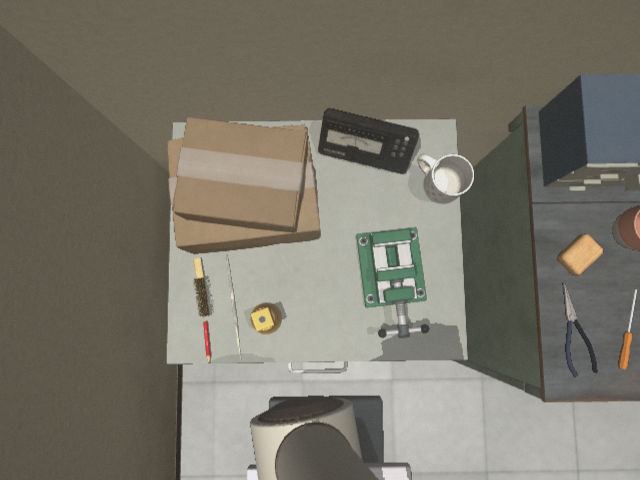

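View pics/side0.png

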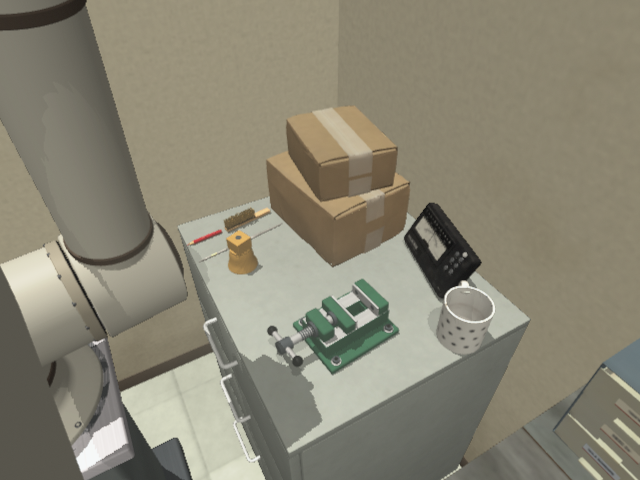

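The top view shows the bell at about (263,319) with its boss up. The vice is at about (392,268), and the T-handle bar is nearly level with its balls at (382,333) and (425,328). The side view shows the bell at (240,252), clear of the file and pencil. Next I'll measure the positions.

Run:
```python
from h import *
S={n:snap(n) for n in('top','side')}
P={n:cloud(S[n]) for n in S}
def blob(n,m,box):
    k=np.zeros_like(m);x0,y0,x1,y1=box;k[y0:y1,x0:x1]=1;return m&k.astype(bool)
hsv={n:cv2.cvtColor(S[n]['pixels'],cv2.COLOR_RGB2HSV) for n in S}
# bell boss top
for n,box in(('top',(235,290,300,345)),('side',(215,220,270,285))):
    h=hsv[n]; m=blob(n,(h[...,1]>120)&(h[...,0]<35)&(h[...,2]>60),box)
    b=m&(P[n][...,2]>.067)
    c=cv2.findContours(b.astype(np.uint8),0,1)[0]; c=max(c,key=cv2.contourArea)[:,0]
    w=np.array([ray(S[n],u,v,.074)[:2] for u,v in c])*1000
    print(n,'boss rect',cv2.minAreaRect(w.astype(np.float32)),'zmax',np.nanmax(P[n][m][:,2]),'npx',b.sum(), 'median xy',np.nanmedian(P[n][b],0))
    q=P[n][m]; print(' body xyz min/max',np.nanpercentile(q,[1,99],axis=0).round(3).tolist())
# vice: green
for n,box in(('top',(340,215,450,320)),('side',(280,270,410,370))):
    h=hsv[n]; m=blob(n,(h[...,0]>60)&(h[...,0]<90)&(h[...,1]>90),box)
    z=P[n][...,2]
    for lo,hi in((.004,.03),(.06,.072)):
        b=(m&(z>lo)&(z<hi)); q=P[n][b]*1000
        cc,st=cv2.connectedComponentsWithStats(b.astype(np.uint8))[1:3]
        for i in range(1,len(st)):
            if st[i,4]>60:
                k=P[n][cc==i]*1000; print(n,(lo,hi),st[i,4],'z',np.median(k[:,2]).round(1),cv2.minAreaRect(k[:,:2].astype(np.float32)))
# balls: dark
for n,box in(('top',(370,315,440,345)),('side',(260,315,310,375))):
    m=blob(n,(hsv[n][...,2]<50),box)&(P[n][...,2]>.02)
    nn,cc,st,ce=cv2.connectedComponentsWithStats(m.astype(np.uint8))
    for i in range(1,nn):
        if st[i,4]>12: print(n,'ball',ce[i].round(1),st[i,4],np.nanmedian(P[n][cc==i],0).round(4),ray(S[n],*ce[i],.055).round(4))
# table extents
for v in range(340,375,3): print(v,P['top'][v,300].round(3),end=';')
for n,(u,v) in(('top',(229,300)),('top',(300,235)),('top',(310,300))): print(P[n][v,u].round(3))
```

```text
top boss rect ((437.061279296875, 120.97927856445312), (35.60448455810547, 35.03507995605469), 19.702495574951172) zmax 0.07850957154361837 npx 307 median xy [0.43643784 0.12070932 0.0742038 ]
 body xyz min/max [[0.409, 0.101, 0.007], [0.456, 0.148, 0.078]]
side boss rect ((435.731689453125, 118.14715576171875), (35.811519622802734, 34.906028747558594), 19.48127555847168) zmax 0.07602399015690764 npx 179 median xy [0.43433668 0.11696339 0.07326891]
 body xyz min/max [[0.408, 0.091, 0.003], [0.454, 0.24, 0.075]]
340 [0.392 0.053 0.004];343 [0.386 0.053 0.   ];346 [ 0.38   0.053 -0.001];349 [0.374 0.053 0.   ];352 [0.368 0.053 0.001];355 [0.363 0.053 0.002];358 [0.357 0.053 0.003];361 [ 0.351  0.053 -0.001];364 [ 0.263  0.081 -0.723];367 [ 0.253  0.081 -0.719];370 [ 0.323  0.057 -0.084];373 [ 0.234  0.081 -0.714];[0.473 0.195 0.001]
[0.589 0.048 0.104]
[ 0.471  0.032 -0.   ]
```

Run:
```python
from h import *
S=snap('top'); im=cv2.cvtColor(S['pixels'],cv2.COLOR_RGB2BGR)
a=cv2.resize(im[215:345,340:450],None,fx=4,fy=4,interpolation=cv2.INTER_CUBIC)
S=snap('side'); im=cv2.cvtColor(S['pixels'],cv2.COLOR_RGB2BGR)
b=cv2.resize(im[265:380,255:410],None,fx=2.2,fy=2.2,interpolation=cv2.INTER_CUBIC)
o=np.zeros((520,800,3),np.uint8); o[:a.shape[0],:a.shape[1]]=a; o[:b.shape[0],445:445+b.shape[1]]=b
cv2.imwrite('pics/vice.png',o)
```

```text
(no output)
```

View pics/vice.png

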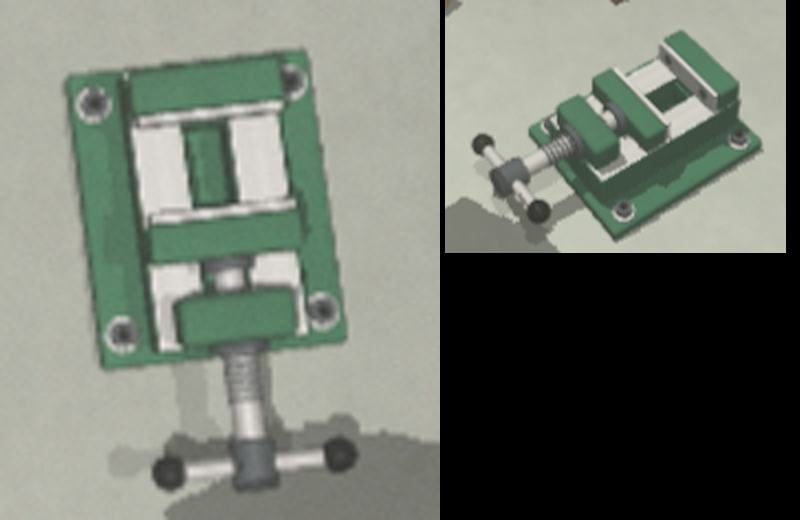

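The vice crop shows the fixed jaw's face edge at about (135–283, 123→105), the moving jaw's at (152–300, 222→208), and the balls at (169,473) and (340,455) in 4x top-crop pixels. The gap looks fully open.

Run:
```python
from h import *
T=snap('top');D=snap('side')
h=cv2.cvtColor(T['pixels'],cv2.COLOR_RGB2HSV); print(h[236,395],h[274,400])
t=lambda u,v:(340+u/4,215+v/4)
for nm,(a,b) in {'fixedface':((135,123),(283,105)),'movface':((152,222),(300,208)),'fixback':((130,68),(277,52)),'movback':((152,258),(300,243))}.items():
    A,B=ray(T,*t(*a),.066),ray(T,*t(*b),.066); print(nm,A[:2].round(4),B[:2].round(4),'mid',((A+B)/2).round(4)[:2],'yaw',np.degrees(np.arctan2(-(B-A)[0],-(B-A)[1]))*-1,'len',np.linalg.norm(B-A))
def tri(pt,ps):
    rs=[]
    for s,(u,v) in((T,pt),(D,ps)):
        r=s['pose'][:3,:3]@np.array([(u-s['cx'])/s['f'],(v-s['cy'])/s['f'],1]);rs.append((s['pose'][:3,3],r/np.linalg.norm(r)))
    A=sum(np.eye(3)-np.outer(r,r) for o,r in rs);b=sum((np.eye(3)-np.outer(r,r))@o for o,r in rs)
    return np.linalg.solve(A,b)
s=lambda u,v:(255+(u-445)/2.2,265+v/2.2)
L=tri(t(169,473),s(482,143));R=tri(t(340,455),s(540,210));print('balls',L,R,np.linalg.norm(L-R),(L+R)/2)
# foot corners
c=[ray(T,*t(*p),.008)[:2] for p in((68,78),(303,50),(346,340),(104,368))];c=np.array(c)
print('foot',c.round(4),c.mean(0),np.linalg.norm(c-np.roll(c,-1,0),axis=1))
d=c[0]-c[3]+c[1]-c[2];print('yaw foot',np.degrees(np.arctan2(d[1],d[0])))
```

```text
[ 70  76 130] [ 70  80 130]
fixedface [ 0.5721 -0.0921] [ 0.58   -0.1633] mid [ 0.576  -0.1277] yaw 6.296870537684606 len 0.0716447104637744
movface [ 0.5246 -0.099 ] [ 0.5304 -0.1697] mid [ 0.5275 -0.1344] yaw 4.719569891866276 len 0.0709611975782631
fixback [ 0.5987 -0.0904] [ 0.6057 -0.1613] mid [ 0.6022 -0.1258] yaw 5.598792618158581 len 0.07127990449574724
movback [ 0.5075 -0.0986] [ 0.5138 -0.1691] mid [ 0.5106 -0.1339] yaw 5.0859761785487105 len 0.07085870864794575
balls [ 0.40648429 -0.10560545  0.05299698] [ 0.41505602 -0.18549521  0.06273238] 0.08093593331775924 [ 0.41077015 -0.14555033  0.05786468]
foot [[ 0.602  -0.0648]
 [ 0.615  -0.1849]
 [ 0.468  -0.2013]
 [ 0.4556 -0.0798]] [ 0.53512653 -0.13268919] [0.12082466 0.14789103 0.12216501 0.14716752]
yaw foot 6.091871033687562
```

Both views agree:
- **Bell:** at (0.436, 0.120), boss yaw about 19.6°.
- **Vice bed:** at about (0.556, -0.130), yaw about 6°.
- **T-handle:** screw axis at z of about 55 mm, bar level.

The plan is to grip the boss with the tool tilted 50°, swing about 100° to lay the bell on its side, regrip the body, then swing about 80° more to bring it mouth up.

```bash
cat > plan.py <<'E'
import sys
from h import *
from scipy.spatial.transform import Rotation as Ro
def frame(yaw,tilt):
    """closing axis y at yaw (level); tilt>0: fingers point toward +x tool (yaw+90)"""
    c,s=np.cos(np.radians(yaw)),np.sin(np.radians(yaw)); y=np.array([c,s,0]); t=np.array([-s,c,0]); k=np.radians(tilt)
    z=np.array([0,0,-1])*np.cos(k)+t*np.sin(k); return np.stack([np.cross(y,z),y,z],1)
def plan(wps,hand):
    st=env.read_state(); p=np.array(st['position']);R=np.array(st['eef_rot'])
    print('t',st['clock'],'p',p.round(4),'w',round(st['grip_width'],4),'F',np.round(st['wrist_force'],1),'q',np.round(st['q'],0))
    k=0
    for P,Q in wps:
        P=np.array(P,float); w=Ro.from_matrix(R.T@Q).as_rotvec()
        n=int(max(1,np.ceil(np.abs(w).max()/np.radians(5.8)),np.ceil(np.linalg.norm(P-p)/.0245)))
        for i in range(n):
            d=(P-p)/n; t=R.T@d if i==0 else Ri.T@d
            if i==0: Ri=R
            r=np.r_[np.degrees(w)/n/6,t/.025]; Ri=Ri@Ro.from_rotvec(w/n).as_matrix()
            print(str([round(float(x),2) for x in r]+[hand]).replace(' ','')+',',end='\n' if k%8==7 else ''); k+=1
        p,R=P,Q; print('|',end='')
    print()
E
python3 - <<'E'
from plan import *
Q=frame(19.6,50); ax=Q[:,2]
b=np.array([.4364,.1197,.065])
plan([([.40,.05,.24],frame(19.6,0)),(b-ax*.09,Q)],100)
E
```

```text
t 0.4 p [ 0.167  -0.5502  0.2392] w 0.0854 F [ 0.3 -0.  -0.7] q [-81.   9.  82.  -0.  89.  -8.]
[-0.0,-0.0,-0.57,0.59,-0.75,-0.0,100],[-0.0,-0.0,-0.57,0.63,-0.71,-0.0,100],[-0.0,-0.0,-0.57,0.67,-0.67,-0.0,100],[-0.0,-0.0,-0.57,0.71,-0.63,-0.0,100],[-0.0,-0.0,-0.57,0.75,-0.59,-0.0,100],[-0.0,-0.0,-0.57,0.78,-0.54,-0.0,100],[-0.0,-0.0,-0.57,0.82,-0.5,-0.0,100],[-0.0,-0.0,-0.57,0.84,-0.45,-0.0,100],
[-0.0,-0.0,-0.57,0.87,-0.39,-0.0,100],[-0.0,-0.0,-0.57,0.89,-0.34,-0.0,100],[-0.0,-0.0,-0.57,0.91,-0.29,-0.0,100],[-0.0,-0.0,-0.57,0.92,-0.23,-0.0,100],[-0.0,-0.0,-0.57,0.94,-0.18,-0.0,100],[-0.0,-0.0,-0.57,0.95,-0.12,-0.0,100],[-0.0,-0.0,-0.57,0.95,-0.06,-0.0,100],[-0.0,-0.0,-0.57,0.95,-0.01,-0.0,100],
[-0.0,-0.0,-0.57,0.95,0.05,-0.0,100],[-0.0,-0.0,-0.57,0.95,0.11,-0.0,100],[-0.0,-0.0,-0.57,0.94,0.16,-0.0,100],[-0.0,-0.0,-0.57,0.93,0.22,-0.0,100],[-0.0,-0.0,-0.57,0.91,0.28,-0.0,100],[-0.0,-0.0,-0.57,0.9,0.33,-0.0,100],[-0.0,-0.0,-0.57,0.87,0.38,-0.0,100],[-0.0,-0.0,-0.57,0.85,0.43,-0.0,100],
[-0.0,-0.0,-0.57,0.82,0.48,-0.0,100],[-0.0,-0.0,-0.57,0.79,0.53,-0.0,100],[-0.0,-0.0,-0.57,0.76,0.58,-0.0,100],|[0.0,0.93,0.0,-0.07,0.26,0.52,100],[0.0,0.93,0.0,-0.12,0.26,0.51,100],[0.0,0.93,0.0,-0.17,0.26,0.5,100],[0.0,0.93,0.0,-0.22,0.26,0.48,100],[0.0,0.93,0.0,-0.26,0.26,0.46,100],
[0.0,0.93,0.0,-0.3,0.26,0.43,100],[0.0,0.93,0.0,-0.34,0.26,0.4,100],[0.0,0.93,0.0,-0.38,0.26,0.36,100],[0.0,0.93,0.0,-0.41,0.26,0.32,100],|
```

{"api": "servo_tool", "payload": {
  "motion": [
    [[0,0,-0.57,0.6,-0.74,0,100],[0,0,-0.57,0.64,-0.7,0,100],[0,0,-0.57,0.67,-0.67,0,100],[0,0,-0.57,0.71,-0.63,0,100],[0,0,-0.57,0.75,-0.59,0,100],[0,0,-0.57,0.78,-0.54,0,100],[0,0,-0.57,0.82,-0.5,0,100],[0,0,-0.57,0.84,-0.45,0,100]]
  ]
}}

```text
clock: 1.2
position: [0.2369, -0.372, 0.2393]
eef_rot: [[0.715, 0.699, 0.0], [0.699, -0.715, -0.0], [0.0, 0.0, -1.0]]
wrist_force: [0.6, 0.6, 0.5]
grip_width: 0.0856
grip_force: 0.0
```

{"api": "servo_tool", "payload": {
  "motion": [
    [[0,0,-0.57,0.87,-0.39,0,100],[0,0,-0.57,0.89,-0.34,0,100],[0,0,-0.57,0.91,-0.29,0,100],[0,0,-0.57,0.92,-0.23,0,100],[0,0,-0.57,0.94,-0.18,0,100],[0,0,-0.57,0.95,-0.12,0,100],[0,0,-0.57,0.95,-0.06,0,100],[0,0,-0.57,0.95,0,0,100]]
  ]
}}

```text
clock: 2.0
position: [0.3066, -0.1946, 0.2394]
eef_rot: [[0.313, 0.95, 0.0], [0.95, -0.313, -0.0], [-0.0, 0.0, -1.0]]
wrist_force: [0.9, -1.0, -0.1]
grip_width: 0.0851
grip_force: 0.0
```

{"api": "servo_tool", "payload": {
  "motion": [
    [[0,0,-0.57,0.95,0.05,0,100],[0,0,-0.57,0.95,0.11,0,100],[0,0,-0.57,0.94,0.16,0,100],[0,0,-0.57,0.93,0.22,0,100],[0,0,-0.57,0.91,0.28,0,100],[0,0,-0.57,0.9,0.33,0,100],[0,0,-0.57,0.87,0.38,0,100],[0,0,-0.57,0.85,0.43,0,100]]
  ]
}}

```text
clock: 2.8
position: [0.3764, -0.0171, 0.2395]
eef_rot: [[-0.158, 0.987, 0.0], [0.987, 0.158, -0.0], [-0.0, 0.0, -1.0]]
wrist_force: [1.1, -1.7, 0.7]
grip_width: 0.0857
grip_force: 0.0
```

{"api": "servo_tool", "payload": {
  "motion": [
    [[0,0,-0.57,0.82,0.48,0,100],[0,0,-0.57,0.79,0.53,0,100],[0,0,-0.57,0.76,0.58,0,100],[0,0.93,0,-0.07,0.26,0.52,100],[0,0.93,0,-0.12,0.26,0.51,100],[0,0.93,0,-0.17,0.26,0.5,100],[0,0.93,0,-0.22,0.26,0.48,100],[0,0.93,0,-0.26,0.26,0.46,100]]
  ]
}}

```text
clock: 3.6
position: [0.4363, 0.0507, 0.174]
eef_rot: [[-0.291, 0.944, -0.154], [0.833, 0.329, 0.445], [0.471, 0.001, -0.882]]
wrist_force: [0.1, 1.6, -0.4]
grip_width: 0.0847
grip_force: 0.0
```

{"api": "servo_tool", "payload": {
  "motion": [
    [[0,0.93,0,-0.3,0.26,0.43,100],[0,0.93,0,-0.34,0.26,0.4,100],[0,0.93,0,-0.38,0.26,0.36,100],[0,0.93,0,-0.41,0.26,0.32,100],[0,0,0,0,0,0,100],[0,0,0,0,0,0,100]]
  ]
}}

```text
clock: 4.2
position: [0.4625, 0.0531, 0.122]
eef_rot: [[-0.21, 0.944, -0.253], [0.605, 0.329, 0.725], [0.768, -0.001, -0.641]]
wrist_force: [-0.5, -0.8, -0.4]
grip_width: 0.0854
grip_force: 0.0
```

Run:
```python
from plan import *
Q=frame(19.6,50); ax=Q[:,2]
b=np.array([.4364,.1197,.065])
plan([(b,Q)],100)
```

```text
t 4.2 p [0.4625 0.0531 0.122 ] w 0.0854 F [-0.5 -0.8 -0.4] q [-26.  19.  99.  34. 101. -50.]
[0.01,-0.01,-0.01,0.02,-0.03,0.91,100],[0.01,-0.01,-0.01,0.02,-0.03,0.91,100],[0.01,-0.01,-0.01,0.02,-0.02,0.91,100],[0.01,-0.01,-0.01,0.02,-0.02,0.91,100],|
```

{"api": "servo_tool", "payload": {
  "motion": [
    [[0.01,-0.01,-0.01,0.02,-0.03,0.91,100],[0.01,-0.01,-0.01,0.02,-0.03,0.91,100],[0.01,-0.01,-0.01,0.02,-0.02,0.91,100],[0.01,-0.01,-0.01,0.02,-0.02,0.91,100],[0,0,0,0,0,0,100],[0,0,0,0,0,0,100]]
  ]
}}

```text
clock: 4.8
position: [0.437, 0.1196, 0.0668]
eef_rot: [[-0.219, 0.942, -0.255], [0.607, 0.336, 0.72], [0.764, 0.003, -0.645]]
wrist_force: [-0.2, -0.3, 0.2]
grip_width: 0.0853
grip_force: 0.0
```

{"api": "servo_tool", "payload": {
  "motion": [
    [[0,0,0,0,0,0,0],[0,0,0,0,0,0,0],[0,0,0,0,0,0,0],[0,0,0,0,0,0,0],[0,0,0,0,0,0,0],[0,0,0,0,0,0,0],[0,0,0,0,0,0,0],[0,0,0,0,0,0,0]]
  ]
}}

```text
clock: 5.6
position: [0.437, 0.1192, 0.0658]
eef_rot: [[-0.216, 0.942, -0.256], [0.606, 0.335, 0.722], [0.766, 0.001, -0.643]]
wrist_force: [0.7, -4.1, 6.1]
grip_width: 0.0347
grip_force: 59.2
```

Run:
```python
from plan import *
plan([([.44,.11,.13],frame(19.6,50)),([.45,.06,.13],frame(15,-51))],0)
```

```text
t 5.6 p [0.437  0.1192 0.0658] w 0.0347 F [ 0.7 -4.1  6.1] q [-20.  19. 106.  36.  92. -51.]
[0.0,0.0,0.0,0.57,-0.0,-0.65,0],[0.0,0.0,0.0,0.57,-0.0,-0.65,0],[0.0,0.0,0.0,0.57,-0.0,-0.65,0],|[0.0,-0.93,0.05,-0.07,-0.02,-0.09,0],[0.0,-0.93,0.05,-0.08,-0.02,-0.08,0],[0.0,-0.93,0.05,-0.09,-0.02,-0.07,0],[0.0,-0.93,0.05,-0.09,-0.02,-0.06,0],[0.0,-0.93,0.05,-0.1,-0.01,-0.05,0],
[0.0,-0.93,0.05,-0.1,-0.01,-0.04,0],[0.0,-0.93,0.05,-0.11,-0.01,-0.03,0],[0.0,-0.93,0.05,-0.11,-0.01,-0.02,0],[0.0,-0.93,0.05,-0.11,-0.01,-0.01,0],[0.0,-0.93,0.05,-0.11,-0.01,0.0,0],[0.0,-0.93,0.05,-0.11,-0.01,0.01,0],[0.0,-0.93,0.05,-0.11,-0.01,0.02,0],[0.0,-0.93,0.05,-0.11,-0.01,0.03,0],
[0.0,-0.93,0.05,-0.1,-0.01,0.04,0],[0.0,-0.93,0.05,-0.1,-0.01,0.05,0],[0.0,-0.93,0.05,-0.09,-0.01,0.06,0],[0.0,-0.93,0.05,-0.09,-0.01,0.07,0],[0.0,-0.93,0.05,-0.08,-0.01,0.08,0],|
```

{"api": "servo_tool", "payload": {
  "motion": [
    [[0,0,0,0.57,0,-0.65,0],[0,0,0,0.57,0,-0.65,0],[0,0,0,0.57,0,-0.65,0],[0,-0.93,0.05,-0.07,-0.02,-0.09,0],[0,-0.93,0.05,-0.08,-0.02,-0.08,0],[0,-0.93,0.05,-0.09,-0.02,-0.07,0],[0,-0.93,0.05,-0.09,-0.02,-0.06,0],[0,-0.93,0.05,-0.1,-0.01,-0.05,0]]
  ]
}}

```text
clock: 6.4
position: [0.4425, 0.0958, 0.1296]
eef_rot: [[-0.287, 0.949, -0.13], [0.883, 0.314, 0.349], [0.372, -0.014, -0.928]]
wrist_force: [-0.6, 0.2, -5.4]
grip_width: 0.035
grip_force: 61.5
```

{"api": "servo_tool", "payload": {
  "motion": [
    [[0,-0.93,0.05,-0.1,-0.01,-0.04,0],[0,-0.93,0.05,-0.11,-0.01,-0.03,0],[0,-0.93,0.05,-0.11,-0.01,-0.02,0],[0,-0.93,0.05,-0.11,-0.01,-0.01,0],[0,-0.93,0.05,-0.11,-0.01,0,0],[0,-0.93,0.05,-0.11,-0.01,0.01,0],[0,-0.93,0.05,-0.11,-0.01,0.02,0],[0,-0.93,0.05,-0.11,-0.01,0.03,0]]
  ]
}}

```text
clock: 7.2
position: [0.4471, 0.0744, 0.1297]
eef_rot: [[-0.259, 0.961, 0.095], [0.885, 0.276, -0.376], [-0.388, -0.014, -0.922]]
wrist_force: [0.5, 0.2, -5.2]
grip_width: 0.0346
grip_force: 61.5
```

{"api": "servo_tool", "payload": {
  "motion": [
    [[0,-0.93,0.05,-0.1,-0.01,0.04,0],[0,-0.93,0.05,-0.1,-0.01,0.05,0],[0,-0.93,0.05,-0.09,-0.01,0.06,0],[0,-0.93,0.05,-0.09,-0.01,0.07,0],[0,-0.93,0.05,-0.08,-0.01,0.08,0],[0,0,0,0,0,0,0],[0,0,0,0,0,0,0]]
  ]
}}

```text
clock: 7.9
position: [0.4495, 0.0611, 0.1292]
eef_rot: [[-0.164, 0.967, 0.197], [0.617, 0.256, -0.744], [-0.77, -0.001, -0.638]]
wrist_force: [0.5, -0.3, -4.8]
grip_width: 0.0347
grip_force: 61.6
```

Run:
```python
from plan import *
plan([([.45,.06,.050],frame(15,-51)),([.45,.06,.024],frame(15,-51))],0)
s=snap('side'); save(s,'pics/side1.png'); P=cloud(s); h=cv2.cvtColor(s['pixels'],cv2.COLOR_RGB2HSV)
m=(h[...,1]>120)&(h[...,0]<35)&(h[...,2]>60)&(abs(P[...,0]-.45)<.12)&(abs(P[...,1]-.03)<.12)&(P[...,2]>.03)
q=P[m];print(m.sum(),np.percentile(q,[1,50,99],axis=0).round(3).tolist())
```

```text
t 7.9 p [0.4495 0.0611 0.1292] w 0.0347 F [ 0.5 -0.3 -4.8] q [ 28.   9. 109. -49.  81.  30.]
[-0.01,-0.03,-0.0,0.6,0.0,0.51,0],[-0.01,-0.03,-0.0,0.6,0.0,0.51,0],[-0.01,-0.03,-0.0,0.61,0.0,0.51,0],[-0.01,-0.03,-0.0,0.61,0.0,0.51,0],|[0.0,0.0,0.0,0.4,0.0,0.33,0],[0.0,0.0,0.0,0.4,0.0,0.33,0],|
1141 [[0.433, -0.01, 0.111], [0.46, 0.019, 0.136], [0.491, 0.07, 0.168]]
```

View pics/side1.png

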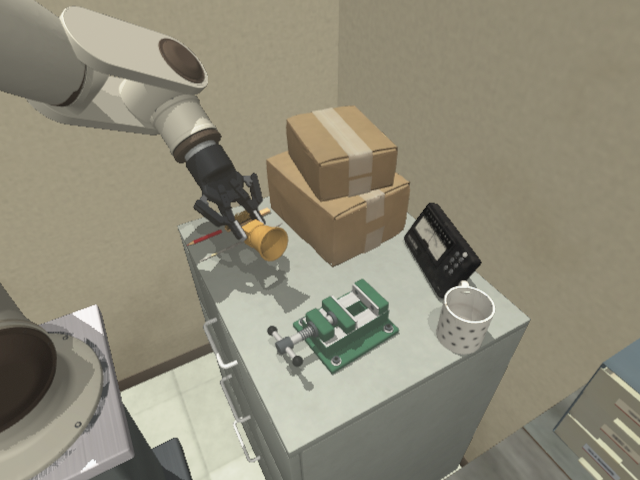

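The bell is held on its side with its mouth towards the camera at about (265,243). It is clear of everything, so I'll lower it.

{"api": "servo_tool", "payload": {
  "motion": [
    [[0,-0.03,0,0.6,0,0.51,0],[0,-0.03,0,0.6,0,0.51,0],[0,-0.03,0,0.61,0,0.51,0],[0,-0.03,0,0.61,0,0.51,0],[0,0,0,0.4,0,0.33,0],[0,0,0,0.4,0,0.33,0],[0,0,0,0,0,0,0],[0,0,0,0,0,0,0]]
  ]
}}

```text
clock: 8.75
position: [0.4504, 0.0592, 0.0252]
eef_rot: [[-0.159, 0.967, 0.2], [0.606, 0.256, -0.753], [-0.78, 0.001, -0.626]]
wrist_force: [0.4, -1.1, -4.4]
grip_width: 0.0347
grip_force: 61.6
```

{"api": "servo_tool", "payload": {
  "motion": [
    [[0,0,0,0.06,0,0.05,0],[0,0,0,0.06,0,0.05,0],[0,0,0,0.03,0,0.03,0],[0,0,0,0,0,0,0],[0,0,0,0,0,0,0]]
  ]
}}

```text
clock: 9.25
position: [0.4507, 0.0592, 0.0212]
eef_rot: [[-0.158, 0.967, 0.201], [0.605, 0.256, -0.754], [-0.781, 0.002, -0.625]]
wrist_force: [-5.3, 5.3, 11.9]
grip_width: 0.0347
grip_force: 63.7
```

{"api": "servo_tool", "payload": {
  "motion": [
    [[0,0,0,0,0,0,80],[0,0,0,0,0,0,80],[0,0,0,0,0,0,80],[0,0,0,0,0,-0.4,80],[0,0,0,0,0,-1,80],[0,0,0,0,0,-1,90],[0,0,0,0,0,-1,100],[0,0,0,0,0,-1,100]]
  ]
}}

```text
clock: 10.05
position: [0.4277, 0.1432, 0.0898]
eef_rot: [[-0.16, 0.967, 0.2], [0.606, 0.256, -0.753], [-0.779, 0.001, -0.626]]
wrist_force: [0.7, 0.4, -1.2]
grip_width: 0.0854
grip_force: 0.0
```

Run:
```python
from plan import *
plan([([.44,.10,.20],frame(15,0))],100)
o=[]
for n in ('top','side'):
    s=snap(n); P=cloud(s); h=cv2.cvtColor(s['pixels'],cv2.COLOR_RGB2HSV)
    m=(h[...,1]>110)&(h[...,0]<35)&(h[...,2]>50)&(abs(P[...,0]-.45)<.08)&(abs(P[...,1]-.03)<.09)&(P[...,2]>.004)&(P[...,2]<.08)
    q=P[m];print(n,m.sum(),np.percentile(q,[1,50,99],axis=0).round(3).tolist(),cv2.minAreaRect((q[:,:2]*1000).astype(np.float32)))
    v,u=np.where(m); c=(int(u.mean()),int(v.mean())); x0=min(max(c[0]-50,0),540); y0=max(c[1]-50,0)
    o.append(cv2.resize(cv2.cvtColor(s['pixels'],cv2.COLOR_RGB2BGR)[y0:y0+100,x0:x0+100],None,fx=4,fy=4,interpolation=2)); print(x0,y0)
cv2.imwrite('pics/lay.png',np.hstack(o))
```

```text
t 10.05 p [0.4277 0.1432 0.0898] w 0.0854 F [ 0.7  0.4 -1.2] q [ 38.  17. 106. -46.  85.  39.]
[-0.0,0.95,-0.0,-0.51,0.0,-0.15,100],[-0.0,0.95,-0.0,-0.49,0.0,-0.2,100],[-0.0,0.95,-0.0,-0.47,0.0,-0.25,100],[-0.0,0.95,-0.0,-0.44,0.0,-0.29,100],[-0.0,0.95,-0.0,-0.41,0.0,-0.34,100],[-0.0,0.95,-0.0,-0.37,0.0,-0.37,100],[-0.0,0.95,-0.0,-0.33,0.0,-0.41,100],[-0.0,0.95,-0.0,-0.29,0.0,-0.44,100],
[-0.0,0.95,-0.0,-0.25,0.0,-0.47,100],|
top 854 [[0.434, -0.007, 0.006], [0.457, 0.027, 0.044], [0.487, 0.07, 0.063]] ((455.5402526855469, 30.268226623535156), (55.76469421386719, 79.22063446044922), 16.677322387695312)
261 256
side 931 [[0.433, -0.011, 0.005], [0.459, 0.019, 0.033], [0.492, 0.068, 0.061]] ((456.21087646484375, 30.196102142333984), (60.188106536865234, 81.01986694335938), 15.925844192504883)
220 230
```

View pics/lay.png

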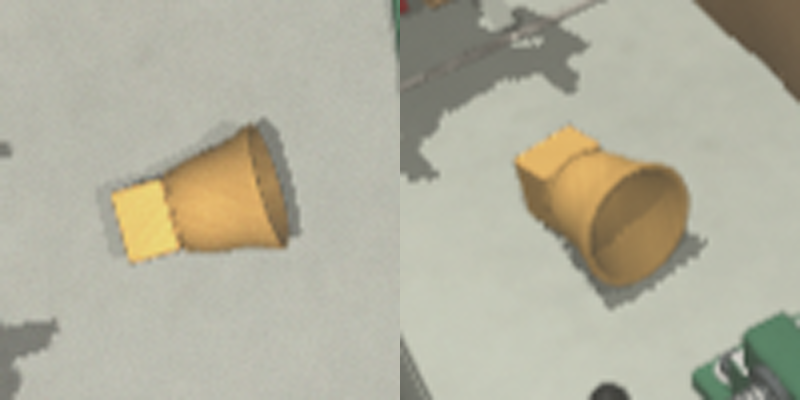

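The bell lies steadily, boss to the left and mouth to the right, at the expected place. Next is the regrip around the body, 25 mm from the lip, with the tool tilted 40° the other way.

Run:
```python
from plan import *
Q=frame(14.8,40);a=Q[:,2];b=np.array([.4607,.0215,.0266])+a*.006
print(b,b-a*.1)
plan([([.445,.08,.19],frame(14.8,0)),(b-a*.1,Q)],100)
```

```text
[0.45971482 0.02522877 0.02200373] [ 0.47613455 -0.03691744  0.09860818]
t 10.15 p [0.4285 0.1444 0.0907] w 0.0857 F [ 0.4 -0.5  0.2] q [ 38.  17. 106. -46.  85.  39.]
[0.01,0.95,0.0,-0.53,-0.0,-0.05,100],[0.01,0.95,0.0,-0.52,-0.0,-0.1,100],[0.01,0.95,0.0,-0.51,-0.0,-0.15,100],[0.01,0.95,0.0,-0.49,-0.0,-0.2,100],[0.01,0.95,0.0,-0.47,-0.0,-0.25,100],[0.01,0.95,0.0,-0.44,-0.0,-0.29,100],[0.01,0.95,0.0,-0.41,-0.0,-0.34,100],[0.01,0.95,0.0,-0.38,-0.0,-0.37,100],
[0.01,0.95,0.0,-0.34,-0.0,-0.41,100],|[-0.0,0.95,-0.0,-0.69,0.0,0.52,100],[-0.0,0.95,-0.0,-0.74,0.0,0.45,100],[-0.0,0.95,-0.0,-0.78,0.0,0.37,100],[-0.0,0.95,-0.0,-0.81,0.0,0.3,100],[-0.0,0.95,-0.0,-0.84,0.0,0.21,100],[-0.0,0.95,-0.0,-0.86,0.0,0.13,100],[-0.0,0.95,-0.0,-0.87,0.0,0.04,100],
|
```

{"api": "servo_tool", "payload": {
  "motion": [
    [[0.01,0.95,0,-0.53,0,-0.05,100],[0.01,0.95,0,-0.52,0,-0.1,100],[0.01,0.95,0,-0.51,0,-0.15,100],[0.01,0.95,0,-0.49,0,-0.2,100],[0.01,0.95,0,-0.47,0,-0.25,100],[0.01,0.95,0,-0.44,0,-0.29,100],[0.01,0.95,0,-0.41,0,-0.34,100],[0.01,0.95,0,-0.38,0,-0.37,100]]
  ]
}}

```text
clock: 10.95
position: [0.4432, 0.0848, 0.1778]
eef_rot: [[-0.252, 0.968, 0.019], [0.963, 0.253, -0.092], [-0.094, -0.005, -0.996]]
wrist_force: [0.5, 0.4, -0.5]
grip_width: 0.0851
grip_force: 0.0
```

{"api": "servo_tool", "payload": {
  "motion": [
    [[0.01,0.95,0,-0.34,0,-0.41,100],[0,0.95,0,-0.69,0,0.52,100],[0,0.95,0,-0.74,0,0.45,100],[0,0.95,0,-0.78,0,0.37,100],[0,0.95,0,-0.81,0,0.3,100],[0,0.95,0,-0.84,0,0.21,100],[0,0.95,0,-0.86,0,0.13,100],[0,0.95,0,-0.87,0,0.04,100]]
  ]
}}

```text
clock: 11.75
position: [0.475, -0.0404, 0.0962]
eef_rot: [[-0.188, 0.968, -0.167], [0.74, 0.251, 0.623], [0.645, -0.006, -0.764]]
wrist_force: [1.6, -0.5, -0.1]
grip_width: 0.0856
grip_force: 0.0
```

{"api": "servo_tool", "payload": {
  "motion": [
    [[0,0,0,0,0,0,100],[0,0,0,0,0,0,100]]
  ]
}}

```text
clock: 11.95
position: [0.4748, -0.0398, 0.0958]
eef_rot: [[-0.186, 0.968, -0.168], [0.743, 0.251, 0.621], [0.643, -0.009, -0.766]]
wrist_force: [-0.5, 0.4, 0.2]
grip_width: 0.0849
grip_force: 0.0
```

Run:
```python
from plan import *
Q=frame(14.8,40);a=Q[:,2];b=np.array([.4607,.0215,.0266])+a*.006
plan([(b,Q)],100)
print(env.read_state()['eef_rot'])
```

```text
t 11.95 p [ 0.4748 -0.0398  0.0958] w 0.0849 F [-0.5  0.4  0.2] q [-32.  18.  97.  26.  96. -51.]
[-0.01,-0.0,-0.02,0.03,0.02,0.8,100],[-0.01,-0.0,-0.02,0.03,0.02,0.8,100],[-0.01,-0.0,-0.02,0.03,0.02,0.8,100],[-0.01,-0.0,-0.02,0.03,0.02,0.8,100],[-0.01,-0.0,-0.02,0.03,0.02,0.8,100],|
[[-0.18628444  0.96803551 -0.1679445 ]
 [ 0.74280194  0.25064804  0.62082271]
 [ 0.64307339 -0.00909989 -0.76575048]]
```

{"api": "servo_tool", "payload": {
  "motion": [
    [[-0.02,0,-0.02,0.03,0.02,0.8,100],[-0.02,0,-0.02,0.03,0.02,0.8,100],[-0.01,0,-0.02,0.03,0.02,0.8,100],[-0.01,0,-0.02,0.03,0.02,0.8,100],[-0.01,0,-0.02,0.03,0.02,0.8,100],[0,0,0,0,0,0,100],[0,0,0,0,0,0,100]]
  ]
}}

```text
clock: 12.65
position: [0.4606, 0.0265, 0.0235]
eef_rot: [[-0.201, 0.966, -0.16], [0.741, 0.257, 0.621], [0.641, 0.006, -0.767]]
wrist_force: [-0.5, -0.1, 1.2]
grip_width: 0.0854
grip_force: 0.0
```

{"api": "servo_tool", "payload": {
  "motion": [
    [[0,0,0,0,0,0,0],[0,0,0,0,0,0,0],[0,0,0,0,0,0,0],[0,0,0,0,0,0,0],[0,0,0,0,0,0,0],[0,0,0,0,0,0,0]]
  ]
}}

```text
clock: 13.25
position: [0.4612, 0.0254, 0.0236]
eef_rot: [[-0.2, 0.967, -0.159], [0.741, 0.255, 0.622], [0.642, 0.007, -0.767]]
wrist_force: [-0.6, -5.1, 11.5]
grip_width: 0.0573
grip_force: 61.0
```

{"api": "servo_tool", "payload": {
  "motion": [
    [[0,0,0,0.16,0,-0.19,0],[0,0,0,0.32,0,-0.38,0],[0,0,0,0.32,0,-0.38,0],[0,0,0,0.64,0,-0.77,0],[0,0,0,0.64,0,-0.77,0],[0,0,0,0.64,0,-0.77,0],[0,0,0,0,0,0,0],[0,0,0,0,0,0,0]]
  ]
}}

```text
clock: 14.05
position: [0.4599, 0.0257, 0.1286]
eef_rot: [[-0.2, 0.967, -0.16], [0.741, 0.255, 0.621], [0.641, 0.006, -0.767]]
wrist_force: [0.3, 0.6, -6.3]
grip_width: 0.0575
grip_force: 64.6
```

Run:
```python
from plan import *
s=snap('side'); P=cloud(s); h=cv2.cvtColor(s['pixels'],cv2.COLOR_RGB2HSV); T=snap('top')
print(env.read_state()['position'])
u,v=map(int,proj(s,env.read_state()['position'])); print(u,v)
a=cv2.cvtColor(s['pixels'],cv2.COLOR_RGB2BGR)[v-60:v+60,u-60:u+60]
u,v=map(int,proj(T,env.read_state()['position'])); print(u,v)
b=cv2.cvtColor(T['pixels'],cv2.COLOR_RGB2BGR)[v-60:v+60,u-60:u+60]
cv2.imwrite('pics/lift2.png',cv2.resize(np.hstack([a,b]),None,fx=3.3,fy=3.3,interpolation=2))
```

```text
[0.45948809 0.02592673 0.12768897]
264 240
312 305
```

View pics/lift2.png

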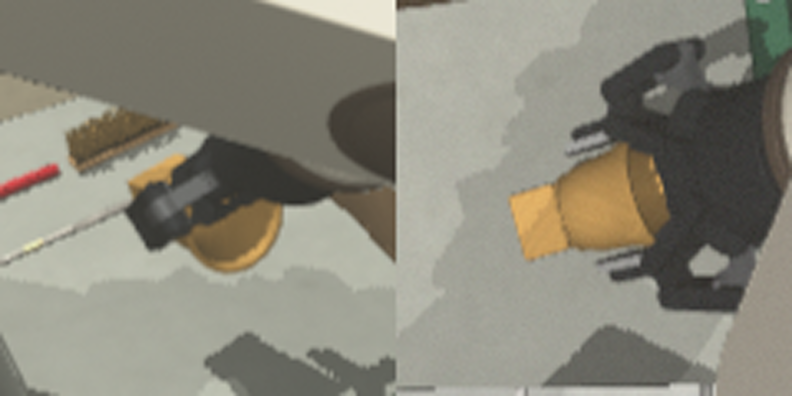

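The bell is held firmly near the lip with its boss free at left. Next I'll swing it mouth up over the vice.

Run:
```python
from plan import *
Q=frame(6.1,-39);a=Q[:,2]
b=np.array([.555,-.130,.165])+a*.006; print(b)
plan([([.47,.02,.165],frame(13,28)),(b,Q)],0)
```

```text
[ 0.55540124 -0.13375454  0.16033712]
t 14.15 p [0.4595 0.0259 0.1277] w 0.0572 F [-0.6 -0.2 -5.3] q [-27.  12. 101.  29.  95. -46.]
[-0.05,-0.67,0.09,0.23,0.12,-0.45,0],[-0.05,-0.67,0.09,0.2,0.12,-0.47,0],[-0.05,-0.67,0.09,0.17,0.12,-0.48,0],|[0.01,-0.93,0.1,-0.5,0.16,-0.25,0],[0.01,-0.93,0.1,-0.53,0.17,-0.2,0],[0.01,-0.93,0.1,-0.54,0.17,-0.15,0],[0.01,-0.93,0.1,-0.55,0.18,-0.1,0],[0.01,-0.93,0.1,-0.56,0.18,-0.04,0],
[0.01,-0.93,0.1,-0.55,0.19,0.01,0],[0.01,-0.93,0.1,-0.55,0.2,0.06,0],[0.01,-0.93,0.1,-0.54,0.2,0.12,0],[0.01,-0.93,0.1,-0.52,0.21,0.17,0],[0.01,-0.93,0.1,-0.5,0.21,0.22,0],[0.01,-0.93,0.1,-0.47,0.22,0.27,0],[0.01,-0.93,0.1,-0.44,0.22,0.31,0],|
```

{"api": "servo_tool", "payload": {
  "motion": [
    [[-0.05,-0.67,0.09,0.23,0.12,-0.45,0],[-0.05,-0.67,0.09,0.2,0.12,-0.47,0],[-0.05,-0.67,0.09,0.17,0.12,-0.48,0],[0.01,-0.93,0.1,-0.5,0.16,-0.25,0],[0.01,-0.93,0.1,-0.53,0.17,-0.2,0],[0.01,-0.93,0.1,-0.54,0.17,-0.15,0],[0.01,-0.93,0.1,-0.55,0.18,-0.1,0],[0.01,-0.93,0.1,-0.56,0.18,-0.04,0]]
  ]
}}

```text
clock: 14.95
position: [0.506, -0.0448, 0.1631]
eef_rot: [[-0.176, 0.984, -0.016], [0.984, 0.176, -0.006], [-0.003, -0.017, -1.0]]
wrist_force: [-0.9, 0.7, -5.3]
grip_width: 0.0569
grip_force: 65.4
```

{"api": "servo_tool", "payload": {
  "motion": [
    [[0.01,-0.93,0.1,-0.55,0.19,0.01,0],[0.01,-0.93,0.1,-0.55,0.2,0.06,0],[0.01,-0.93,0.1,-0.54,0.2,0.12,0],[0.01,-0.93,0.1,-0.52,0.21,0.17,0],[0.01,-0.93,0.1,-0.5,0.21,0.22,0],[0.01,-0.93,0.1,-0.47,0.22,0.27,0],[0.01,-0.93,0.1,-0.44,0.22,0.31,0],[0,0,0,0,0,0,0]]
  ]
}}

```text
clock: 15.75
position: [0.555, -0.1333, 0.1583]
eef_rot: [[-0.086, 0.994, 0.065], [0.771, 0.108, -0.628], [-0.631, -0.003, -0.776]]
wrist_force: [-0.6, -0.1, -5.4]
grip_width: 0.0572
grip_force: 66.2
```

Run:
```python
from plan import *
print(env.read_state()['eef_rot'])
plan([(np.array([.555,-.130,.165])+frame(6.1,-39)[:,2]*.006,frame(6.1,-39))],0)
s=snap('side'); P=cloud(s); h=cv2.cvtColor(s['pixels'],cv2.COLOR_RGB2HSV)
p=env.read_state()['position']
m=(h[...,1]>110)&(h[...,0]<35)&(h[...,2]>40)&(abs(P[...,0]-p[0])<.08)&(abs(P[...,1]-p[1])<.09)&(P[...,2]>.08)
q=P[m];print(m.sum(),np.percentile(q,[1,50,99],axis=0).round(3).tolist())
u,v=map(int,proj(s,p)); print(u,v)
a=cv2.cvtColor(s['pixels'],cv2.COLOR_RGB2BGR)[v-70:v+70,u-70:u+70]
T=snap('top');u,v=map(int,proj(T,p)); print(u,v)
b=cv2.cvtColor(T['pixels'],cv2.COLOR_RGB2BGR)[v-70:v+70,u-70:u+70]
cv2.imwrite('pics/up.png',cv2.resize(np.hstack([a,b]),None,fx=2.8,fy=2.8,interpolation=2))
```

```text
[[-0.08564573  0.99417556  0.06541997]
 [ 0.77083053  0.10772077 -0.62786665]
 [-0.63125676 -0.00334638 -0.7755667 ]]
t 15.75 p [ 0.555  -0.1333  0.1583] w 0.0572 F [-0.6 -0.1 -5.4] q [ -1.  10.  99. -42.  71.   6.]
[-0.02,0.02,0.03,-0.07,0.01,-0.05,0],|
1508 [[0.525, -0.162, 0.118], [0.554, -0.133, 0.168], [0.583, -0.104, 0.189]]
358 264
403 249
```

View pics/up.png

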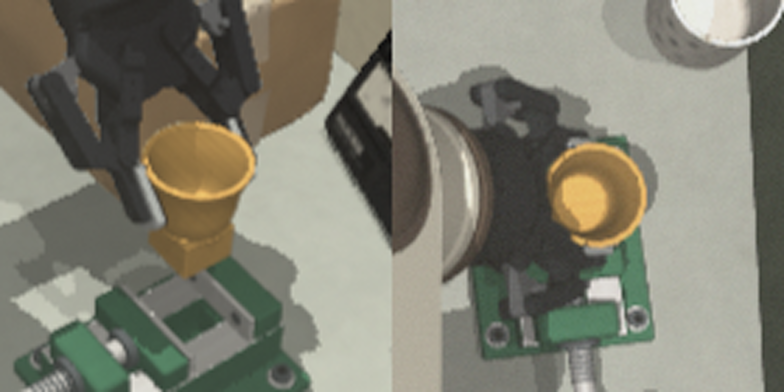

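The bell is mouth up, with its boss above the gap between the jaws. I'll measure its axis from the rim and boss before lowering.

```bash
cat > rim.py <<'E'
from plan import *
def rim(s,c,zlo,zhi):
    P=cloud(s); h=cv2.cvtColor(s['pixels'],cv2.COLOR_RGB2HSV)
    m=(h[...,1]>110)&(h[...,0]<35)&(h[...,2]>40)&(np.hypot(P[...,0]-c[0],P[...,1]-c[1])<.045)&(P[...,2]>zlo)&(P[...,2]<zhi)
    q=P[m]; az=np.degrees(np.arctan2(q[:,1]-c[1],q[:,0]-c[0])); r=[]
    for k in range(-180,180,12):
        w=q[(az>=k)&(az<k+12)]
        if len(w)>3:
            w=w[np.argsort(w[:,2])[-max(2,len(w)//12):]]; w=w.mean(0)
            r.append(w)
    r=np.array(r); rr=np.hypot(r[:,0]-c[0],r[:,1]-c[1]); r=r[(rr>.024)]
    for _ in range(4):
        cc=r.mean(0); A=np.c_[r[:,:2],np.ones(len(r))]; k=np.linalg.lstsq(A,r[:,2],rcond=None)[0]
        e=r[:,2]-A@k; ok=abs(e)<max(.0025,1.5*np.std(e)); r=r[ok]
    n=np.array([-k[0],-k[1],1]);n/=np.linalg.norm(n)
    # circle fit
    A=np.c_[2*r[:,:2],np.ones(len(r))]; x=np.linalg.lstsq(A,(r[:,:2]**2).sum(1),rcond=None)[0]
    cz=k@[x[0],x[1],1]
    return len(r),np.r_[x[:2],cz],np.sqrt(x[2]+x[0]**2+x[1]**2),n
E
python3 - <<'E'
from rim import *
R6=frame(6.1,0)
for n in('side','top'):
    s=snap(n); k,c,r,nn=rim(s,(.555,-.132),.09,.20)
    print(n,k,'centre',c.round(4),'r',r.round(4),'n',nn.round(3),'tilt deg',np.degrees(np.arccos(nn[2])).round(1),'boss',(c-nn*.074).round(4))
s=snap('side');P=cloud(s); h=cv2.cvtColor(s['pixels'],cv2.COLOR_RGB2HSV)
m=(h[...,1]>110)&(h[...,0]<35)&(h[...,2]>40)&(np.hypot(P[...,0]-.555,P[...,1]+.132)<.045)&(P[...,2]>.08)
q=P[m]
lo=q[:,2].min();print('zmin',np.sort(q[:,2])[:30:6].round(4))
w=q[q[:,2]<lo+.02]; print('boss pts',len(w),w.min(0).round(4),w.max(0).round(4))
# face normals of boss: kmeans on local gradient
yy,xx=np.where(m&(P[...,2]<lo+.022)); 
low=yy>=0
for sel,nm in((w[:,0]+w[:,1]*0<np.inf,'all'),):
    pass
u0=xx[np.argmax(yy)]; print('lowest corner px',u0,yy.max(),P[yy.max(),u0])
for nm,sel in(('left face',xx<u0-2),('right face',xx>u0+2)):
    f=P[yy[sel],xx[sel]]; c=f.mean(0); U,S_,V=np.linalg.svd(f-c); print(nm,len(f),c.round(4),V[2].round(3),S_.round(4),'yaw',np.degrees(np.arctan2(V[2,1],V[2,0])).round(1))
E
```

```text
side 30 centre [ 0.5537 -0.1322  0.1893] r 0.0295 n [ 0.018 -0.029  0.999] tilt deg 2.0 boss [ 0.5524 -0.13    0.1153]
top 24 centre [ 0.5548 -0.1317  0.1913] r 0.0291 n [ 0.031 -0.029  0.999] tilt deg 2.5 boss [ 0.5525 -0.1295  0.1174]
zmin [0.1192 0.1209 0.1217 0.1219 0.1224]
boss pts 211 [ 0.5339 -0.1505  0.1192] [ 0.57   -0.1174  0.1392]
lowest corner px 353 290 [ 0.53691946 -0.14827914  0.12233352]
left face 65 [ 0.5357 -0.1301  0.129 ] [-0.996 -0.087  0.001] [0.0547 0.0391 0.0041] yaw -175.0
right face 117 [ 0.555  -0.1483  0.1307] [ 0.096 -0.995 -0.028] [0.0941 0.0653 0.0054] yaw -84.5
```

The boss is centred at about (0.553, -0.130) over a gap centre of (0.552, -0.131). Its yaw is 5.3° against 6° for the vice, and its tilt is about 2°. I'll correct the tilt a little and lower.

{"api": "servo_tool", "payload": {
  "motion": [
    [[0,-0.28,0,0,0,0,0],[0,0,0.05,0.3,0,0.37,0],[0,0,0.05,0.3,0,0.37,0],[0,0,0,0.3,0,0.37,0],[0,0,0,0.3,0,0.37,0],[0,0,0,0.1,0,0.12,0],[0,0,0,0.1,0,0.12,0],[0,0,0,0.1,0,0.12,0]]
  ]
}}

```text
clock: 16.8
position: [0.5566, -0.1355, 0.1021]
eef_rot: [[-0.069, 0.995, 0.072], [0.754, 0.099, -0.649], [-0.653, 0.009, -0.757]]
wrist_force: [-0.1, -0.2, -5.6]
grip_width: 0.0571
grip_force: 66.3
```

{"api": "servo_tool", "payload": {
  "motion": [
    [[0,0,0,0.1,-0.02,0.1,0],[0,0,0,0.1,-0.02,0.1,0],[0,0,0,0.1,-0.02,0.1,0],[0,0,0,0.1,0,0.1,0],[0,0,0,0,0,0,0]]
  ]
}}

```text
clock: 17.3
position: [0.5551, -0.1347, 0.0885]
eef_rot: [[-0.069, 0.995, 0.072], [0.753, 0.099, -0.65], [-0.654, 0.009, -0.756]]
wrist_force: [-3.5, 2.9, 2.9]
grip_width: 0.0575
grip_force: 66.2
```

{"api": "servo_tool", "payload": {
  "motion": [
    [[0,0,0,0.03,0,0.03,0],[0,0,0,0.02,0,0.02,0],[0,0,0,0,0,0,0]]
  ]
}}

```text
clock: 17.6
position: [0.5554, -0.1348, 0.0883]
eef_rot: [[-0.068, 0.995, 0.072], [0.752, 0.098, -0.651], [-0.655, 0.011, -0.755]]
wrist_force: [-9.7, 5.8, 20.3]
grip_width: 0.057
grip_force: 66.2
```

Run:
```python
from rim import *
st=env.read_state();print(st['wrist_force'],st['position'])
for n in('side','top'):
    s=snap(n); k,c,r,nn=rim(s,(.553,-.132),.06,.14)
    print(n,k,'centre',c.round(4),'r',r.round(4),'n',nn.round(3),'boss',(c-nn*.074).round(4))
```

```text
[-9.71318292  5.81562001 20.33695981] [ 0.55536653 -0.13481061  0.08831608]
side 30 centre [ 0.5533 -0.1329  0.1181] r 0.0295 n [0.007 0.002 1.   ] boss [ 0.5528 -0.1331  0.0441]
top 29 centre [ 0.5542 -0.1323  0.1195] r 0.029 n [0.005 0.003 1.   ] boss [ 0.5538 -0.1325  0.0455]
```

The rim reads level at z of about 0.118, so the boss is on the bed at about 0.044. I'll release and back off.

{"api": "servo_tool", "payload": {
  "motion": [
    [[0,0,0,0,0,0,85],[0,0,0,0,0,0,100],[0,0,0,0,0,0,100],[0,0,0,0,0,0,100],[0,0,0,0,0,-0.5,100],[0,0,0,0,0,-1,100],[0,0,0,0,0,-1,100],[0,0,0,0,0,-1,100]]
  ]
}}

```text
clock: 18.5
position: [0.5485, -0.0765, 0.1538]
eef_rot: [[-0.069, 0.995, 0.071], [0.754, 0.099, -0.649], [-0.653, 0.009, -0.757]]
wrist_force: [0.9, -0.2, 0.1]
grip_width: 0.0851
grip_force: 0.0
```

Run:
```python
from rim import *
st=env.read_state();print(st['clock'],st['wrist_force'],st['position'])
S={}
for n in('side','top'):
    s=snap(n); S[n]=s;k,c,r,nn=rim(s,(.553,-.132),.06,.14)
    print(n,k,'centre',c.round(4),'r',r.round(4),'n',nn.round(3),'boss',(c-nn*.074).round(4))
plan([([.50,-.08,.23],frame(6.1,0))],100)
a=cv2.cvtColor(S['side']['pixels'],cv2.COLOR_RGB2BGR)[265:380,255:410]
b=cv2.cvtColor(S['top']['pixels'],cv2.COLOR_RGB2BGR)[220:345,340:450]
o=np.zeros((400,760,3),np.uint8); a=cv2.resize(a,None,fx=2.6,fy=2.6,interpolation=2);b=cv2.resize(b,None,fx=3.2,fy=3.2,interpolation=2)
o[:a.shape[0],:a.shape[1]]=a;o[:b.shape[0],405:405+b.shape[1]]=b
cv2.imwrite('pics/placed.png',o)
```

```text
18.5 [ 0.90810426 -0.15751951  0.08410566] [ 0.54846437 -0.07653696  0.15383737]
side 30 centre [ 0.5529 -0.1331  0.118 ] r 0.0296 n [-0.     0.008  1.   ] boss [ 0.5529 -0.1337  0.044 ]
top 30 centre [ 0.5538 -0.1317  0.1195] r 0.0292 n [0.013 0.001 1.   ] boss [ 0.5529 -0.1318  0.0455]
t 18.6 p [ 0.5497 -0.0757  0.1555] w 0.0853 F [ 0.5 -0.2 -0.4] q [  6.  11.  99. -43.  74.  14.]
[0.01,0.85,-0.01,-0.24,-0.24,-0.29,100],[0.01,0.85,-0.01,-0.22,-0.25,-0.31,100],[0.01,0.85,-0.01,-0.19,-0.25,-0.32,100],[0.01,0.85,-0.01,-0.16,-0.25,-0.34,100],[0.01,0.85,-0.01,-0.13,-0.25,-0.35,100],[0.01,0.85,-0.01,-0.09,-0.25,-0.36,100],[0.01,0.85,-0.01,-0.06,-0.25,-0.37,100],[0.01,0.85,-0.01,-0.03,-0.25,-0.37,100],
|
```

View pics/placed.png

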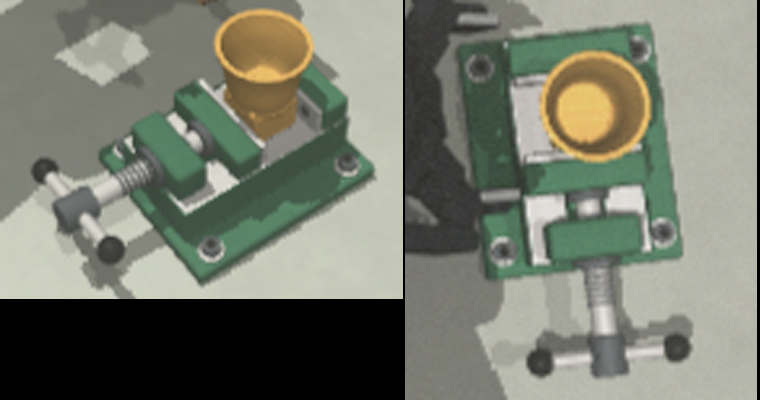

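The bell stands mouth up on the bed between the jaws, axis at about (0.553, -0.132). Next I'll locate the T-handle balls accurately for winding.

```bash
cat > balls.py <<'E'
from plan import *
def tri(L):
    rs=[]
    for s,(u,v) in L:
        r=s['pose'][:3,:3]@np.array([(u-s['cx'])/s['f'],(v-s['cy'])/s['f'],1]);rs.append((s['pose'][:3,3],r/np.linalg.norm(r)))
    A=sum(np.eye(3)-np.outer(r,r) for o,r in rs);b=sum((np.eye(3)-np.outer(r,r))@o for o,r in rs)
    X=np.linalg.solve(A,b); return X,max(np.linalg.norm((np.eye(3)-np.outer(r,r))@(X-o)) for o,r in rs)
def balls(guess,views=('top','side')):
    S={n:snap(n) for n in views}; out=[]
    for g in guess:
        L=[]
        for n,s in S.items():
            u,v=map(int,proj(s,g)); d=11; I=cv2.cvtColor(s['pixels'],cv2.COLOR_RGB2GRAY)[v-d:v+d+1,u-d:u+d+1]
            m=(I<62).astype(np.uint8); nn,cc,st,ce=cv2.connectedComponentsWithStats(m)
            k=min(range(1,nn),key=lambda i:np.hypot(*(ce[i]-d))-st[i,4]*.05)
            (cx,cy),r=cv2.minEnclosingCircle(max(cv2.findContours((cc==k).astype(np.uint8),0,1)[0],key=cv2.contourArea))
            L.append((s,(u-d+cx,v-d+cy))); print(n,'r',round(r,1),'A',st[k,4],(u-d+cx,v-d+cy))
        X,e=tri(L); print(X.round(4),'err',e.round(4)); out.append(X)
    return out
E
python3 - <<'E'
from balls import *
a,b=balls([(.4065,-.1056,.053),(.415,-.1855,.0627)])
print((a+b)/2,np.linalg.norm(a-b),'level angle',np.degrees(np.arcsin((b-a)[2]/.08)))
E
```

```text
top r 2.5 A 11 (381.5, 330.5)
side r 3.5 A 14 (270.0, 330.5)
[ 0.4079 -0.1035  0.0492] err 0.0034
top r 0.0 A 1 (423.0, 327.0)
side r 3.0 A 7 (299.5, 361.0)
[ 0.4181 -0.1832  0.0559] err 0.0012
[ 0.41298716 -0.14338746  0.05257436] 0.08061285875087729 level angle 4.797766980222158
```

```bash
sed -i 's/I<62/I<TH/; s/^from plan import \*/from plan import *\nTH=80/' balls.py
python3 - <<'E'
import balls
from balls import *
for t in(75,88):
    balls.TH=t
    a,b=balls.balls([(.4065,-.1056,.053),(.415,-.1855,.0627)])
    print((a+b)/2,np.linalg.norm(a-b),'level angle',np.degrees(np.arcsin((b-a)[2]/.08)))
E
```

```text
Traceback (most recent call last):
AttributeError: 'function' object has no attribute 'balls'
```

Run:
```python
import balls as B, numpy as np
for t in(75,88):
    B.TH=t
    a,b=B.balls([(.4065,-.1056,.053),(.415,-.1855,.0627)])
    print((a+b)/2,np.linalg.norm(a-b),'level angle',np.degrees(np.arcsin((b-a)[2]/.08)))
B.plan([([.47,-.06,.21],B.frame(5.8,-10)),([.406,-.1045,.13],B.frame(5.8,0))],100)
```

```text
top r 3.8 A 41 (382.0, 332.7142858505249)
side r 4.6 A 51 (271.73076915740967, 330.26923084259033)
[ 0.4069 -0.1052  0.0516] err 0.0001
top r 3.8 A 41 (424.1666669845581, 328.1666669845581)
side r 5.1 A 75 (297.03333377838135, 360.94999980926514)
[ 0.4149 -0.1841  0.0599] err 0.0001
[ 0.41093613 -0.14463406  0.05573717] 0.07978226984757135 level angle 5.989550156224543
top r 4.0 A 53 (382.0, 332.5)
side r 4.8 A 57 (271.75, 330.25)
[ 0.4072 -0.1051  0.0515] err 0.0003
top r 4.1 A 53 (424.13333320617676, 328.03333377838135)
side r 5.2 A 88 (296.884614944458, 361.115385055542)
[ 0.4149 -0.1841  0.0595] err 0.0003
[ 0.41105494 -0.1445935   0.05545736] 0.07971072287888611 level angle 5.7305881886352
t 18.9 p [ 0.5483 -0.0781  0.1517] w 0.0852 F [-0.6  0.9 -0.1] q [  5.  11.  99. -43.  74.  14.]
[0.01,0.86,-0.01,-0.13,-0.5,-0.41,100],[0.01,0.86,-0.01,-0.09,-0.51,-0.42,100],[0.01,0.86,-0.01,-0.05,-0.51,-0.42,100],[0.01,0.86,-0.01,-0.01,-0.51,-0.43,100],[0.01,0.86,-0.01,0.03,-0.51,-0.43,100],[0.01,0.86,-0.01,0.06,-0.51,-0.42,100],|[0.0,0.33,0.0,-0.19,-0.55,0.68,100],[0.0,0.33,0.0,-0.21,-0.55,0.68,100],
[0.0,0.33,0.0,-0.23,-0.55,0.67,100],[0.0,0.33,0.0,-0.26,-0.55,0.66,100],[0.0,0.33,0.0,-0.28,-0.55,0.65,100],|
```

The balls triangulate well. The screw axis is at (0.411, -0.1446, 0.0555) and matches the given 55 mm, with the left ball at (0.407, -0.105, 0.051). I'll go there to grip it.

{"api": "servo_tool", "payload": {
  "motion": [
    [[0,0.86,0,-0.13,-0.5,-0.41,100],[0,0.86,0,-0.09,-0.51,-0.42,100],[0,0.86,0,-0.05,-0.51,-0.42,100],[0,0.86,0,-0.01,-0.51,-0.43,100],[0,0.86,0,0.03,-0.51,-0.43,100],[0,0.86,0,0.06,-0.51,-0.42,80],[0,0.33,0,-0.19,-0.55,0.68,60],[0,0.33,0,-0.21,-0.55,0.68,50]]
  ]
}}

```text
clock: 19.7
position: [0.4438, -0.0781, 0.1781]
eef_rot: [[-0.096, 0.995, 0.02], [0.99, 0.098, -0.1], [-0.101, 0.01, -0.995]]
wrist_force: [0.3, 0.0, -0.8]
grip_width: 0.0438
grip_force: 0.0
```

{"api": "servo_tool", "payload": {
  "motion": [
    [[0,0.33,0,-0.23,-0.55,0.67,45],[0,0.33,0,-0.26,-0.55,0.66,45],[0,0.33,0,-0.28,-0.55,0.65,45],[0,0,0,0,0,0,45],[0,0,0,0,0,0,45]]
  ]
}}

```text
clock: 20.2
position: [0.4056, -0.1044, 0.1297]
eef_rot: [[-0.097, 0.995, 0.008], [0.995, 0.097, 0.002], [0.001, 0.008, -1.0]]
wrist_force: [0.8, -0.0, 0.3]
grip_width: 0.0386
grip_force: 0.0
```

Run:
```python
from plan import *
plan([([.407,-.105,.051],frame(5.8,0))],45)
print(env.read_state()['eef_rot'])
```

```text
t 20.2 p [ 0.4056 -0.1044  0.1297] w 0.0386 F [ 0.8 -0.   0.3] q [-25.  -7. 111.   0.  75. -31.]
[0.02,-0.0,-0.01,-0.01,0.01,0.79,45],[0.02,-0.0,-0.01,-0.01,0.01,0.79,45],[0.02,-0.0,-0.01,-0.01,0.01,0.79,45],[0.02,-0.0,-0.01,-0.01,0.01,0.79,45],|
[[-9.69768355e-02  9.95252531e-01  8.23974322e-03]
 [ 9.95286228e-01  9.69659521e-02  1.71116481e-03]
 [ 9.04066565e-04  8.36684630e-03 -9.99964589e-01]]
```

{"api": "servo_tool", "payload": {
  "motion": [
    [[0.02,0,0,-0.01,0.01,0.79,45],[0.02,0,0,-0.01,0.01,0.79,45],[0.02,0,0,-0.01,0.01,0.79,45],[0.02,0,0,-0.01,0.01,0.79,45],[0,0,0,0,0,0,45],[0,0,0,0,0,0,45]]
  ]
}}

```text
clock: 20.8
position: [0.4079, -0.1044, 0.0516]
eef_rot: [[-0.099, 0.995, 0.001], [0.995, 0.099, 0.001], [0.001, 0.001, -1.0]]
wrist_force: [0.3, -0.9, 0.2]
grip_width: 0.0386
grip_force: 0.0
```

{"api": "servo_tool", "payload": {
  "motion": [
    [[0,0,0,0,0,0,25],[0,0,0,0,0,0,0],[0,0,0,0,0,0,0],[0,0,0,0,0,0,0],[0,0,0,0,0,0,0],[0,0,0,0,0,0,0]]
  ]
}}

```text
clock: 21.4
position: [0.4076, -0.1048, 0.0512]
eef_rot: [[-0.099, 0.995, 0.001], [0.995, 0.099, 0.001], [0.001, 0.001, -1.0]]
wrist_force: [0.1, -2.4, 2.5]
grip_width: 0.013
grip_force: 58.5
```

```bash
cat > arc.py <<'E'
import numpy as np
def arc(f0,f1,n,hand=0,per=8,r=40.):
    f=np.radians(np.linspace(f0,f1,n+1)); y=r*np.sin(f); z=r*np.cos(f); a=10*(f-f[0])/2/np.pi
    for i in range(n):
        print([0,0,0]+[round(float(v)/25,2) for v in(-(y[i+1]-y[i]),a[i+1]-a[i],-(z[i+1]-z[i]))]+[hand],end=',\n' if i%per==per-1 else ',')
    print()
E
python3 -c "
from arc import arc; arc(-96,140,28)"
```

```text
[0, 0, 0, 0.01, 0.01, -0.24, 0],[0, 0, 0, -0.03, 0.01, -0.23, 0],[0, 0, 0, -0.06, 0.01, -0.23, 0],[0, 0, 0, -0.09, 0.01, -0.22, 0],[0, 0, 0, -0.12, 0.01, -0.2, 0],[0, 0, 0, -0.15, 0.01, -0.18, 0],[0, 0, 0, -0.18, 0.01, -0.15, 0],[0, 0, 0, -0.2, 0.01, -0.13, 0],
[0, 0, 0, -0.21, 0.01, -0.1, 0],[0, 0, 0, -0.23, 0.01, -0.06, 0],[0, 0, 0, -0.23, 0.01, -0.03, 0],[0, 0, 0, -0.24, 0.01, 0.0, 0],[0, 0, 0, -0.23, 0.01, 0.04, 0],[0, 0, 0, -0.22, 0.01, 0.07, 0],[0, 0, 0, -0.21, 0.01, 0.1, 0],[0, 0, 0, -0.19, 0.01, 0.13, 0],
[0, 0, 0, -0.17, 0.01, 0.16, 0],[0, 0, 0, -0.15, 0.01, 0.18, 0],[0, 0, 0, -0.12, 0.01, 0.2, 0],[0, 0, 0, -0.09, 0.01, 0.22, 0],[0, 0, 0, -0.05, 0.01, 0.23, 0],[0, 0, 0, -0.02, 0.01, 0.23, 0],[0, 0, 0, 0.01, 0.01, 0.23, 0],[0, 0, 0, 0.05, 0.01, 0.23, 0],
[0, 0, 0, 0.08, 0.01, 0.22, 0],[0, 0, 0, 0.11, 0.01, 0.21, 0],[0, 0, 0, 0.14, 0.01, 0.19, 0],[0, 0, 0, 0.17, 0.01, 0.16, 0],
```

{"api": "servo_tool", "payload": {
  "motion": [
    [[0,0,0,0.01,0.01,-0.24,0],[0,0,0,-0.03,0.01,-0.23,0],[0,0,0,-0.06,0.01,-0.23,0],[0,0,0,-0.09,0.01,-0.22,0]]
  ]
}}

```text
clock: 21.8
position: [0.4085, -0.1085, 0.0737]
eef_rot: [[-0.099, 0.995, -0.0], [0.995, 0.099, 0.002], [0.002, 0.0, -1.0]]
wrist_force: [-2.1, 28.8, 3.5]
grip_width: 0.0128
grip_force: 58.6
```

{"api": "servo_tool", "payload": {
  "motion": [
    [[0,0,0,0.04,0,-0.02,0],[0,0,0,0,0,0,0]]
  ]
}}

```text
clock: 22.0
position: [0.4085, -0.1066, 0.0742]
eef_rot: [[-0.099, 0.995, 0.0], [0.995, 0.099, 0.004], [0.004, 0.0, -1.0]]
wrist_force: [0.9, 10.7, 2.2]
grip_width: 0.0126
grip_force: 58.8
```

```bash
python3 -c "
from arc import arc; arc(-70,140,25,per=5)"
```

```text
[0, 0, 0, -0.1, 0.01, -0.21, 0],[0, 0, 0, -0.13, 0.01, -0.2, 0],[0, 0, 0, -0.15, 0.01, -0.18, 0],[0, 0, 0, -0.18, 0.01, -0.15, 0],[0, 0, 0, -0.2, 0.01, -0.12, 0],
[0, 0, 0, -0.21, 0.01, -0.09, 0],[0, 0, 0, -0.23, 0.01, -0.06, 0],[0, 0, 0, -0.23, 0.01, -0.03, 0],[0, 0, 0, -0.23, 0.01, 0.01, 0],[0, 0, 0, -0.23, 0.01, 0.04, 0],
[0, 0, 0, -0.22, 0.01, 0.07, 0],[0, 0, 0, -0.21, 0.01, 0.1, 0],[0, 0, 0, -0.19, 0.01, 0.13, 0],[0, 0, 0, -0.17, 0.01, 0.16, 0],[0, 0, 0, -0.14, 0.01, 0.18, 0],
[0, 0, 0, -0.12, 0.01, 0.2, 0],[0, 0, 0, -0.09, 0.01, 0.22, 0],[0, 0, 0, -0.05, 0.01, 0.23, 0],[0, 0, 0, -0.02, 0.01, 0.23, 0],[0, 0, 0, 0.02, 0.01, 0.23, 0],
[0, 0, 0, 0.05, 0.01, 0.23, 0],[0, 0, 0, 0.08, 0.01, 0.22, 0],[0, 0, 0, 0.11, 0.01, 0.2, 0],[0, 0, 0, 0.14, 0.01, 0.19, 0],[0, 0, 0, 0.17, 0.01, 0.16, 0],
```

{"api": "servo_tool", "payload": {
  "motion": [
    [[0,0,0,-0.08,0.01,-0.22,0],[0,0,0,-0.13,0.01,-0.2,0],[0,0,0,-0.15,0.01,-0.18,0],[0,0,0,-0.18,0.01,-0.15,0],[0,0,0,-0.2,0.01,-0.12,0]]
  ]
}}

```text
clock: 22.5
position: [0.4118, -0.1265, 0.0964]
eef_rot: [[-0.099, 0.995, 0.001], [0.995, 0.099, 0.001], [0.001, 0.001, -1.0]]
wrist_force: [-0.4, 0.6, -0.6]
grip_width: 0.0003
grip_force: 0.0
```

Run:
```python
from plan import *
o=[]
for n in('side','top'):
    s=snap(n); u,v=map(int,proj(s,(.411,-.1446,.06))); print(n,u-50,v-50)
    o.append(cv2.resize(cv2.cvtColor(s['pixels'],cv2.COLOR_RGB2BGR)[v-50:v+50,u-50:u+50],None,fx=4,fy=4,interpolation=2))
    print([np.round(proj(s,p),0) for p in((.407,-.105,.051),(.4149,-.1841,.0597),env.read_state()['position'])])
cv2.imwrite('pics/slip.png',np.hstack(o))
```

```text
side 233 293
[array([272., 330.]), array([297., 361.]), array([278., 321.])]
top 353 280
[array([382., 333.]), array([424., 328.]), array([397., 331.])]
```

View pics/slip.png

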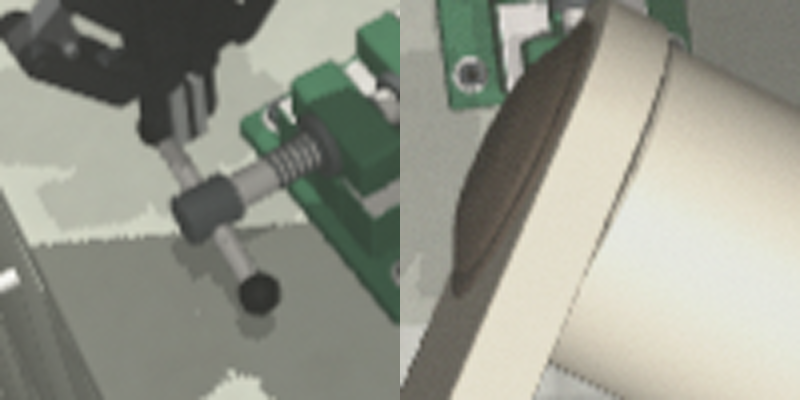

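The side crop shows the fingers shut at crop (190,110), just past the ball at (155,128). They slipped off, and the right ball is now at about pixel (297.5, 366.8). I'll switch to one-sided pushing with the closed fingers, which needs no exact circle. First I need the present angle.

```bash
cat > ang.py <<'E'
from plan import *
C=np.array([.411,-.1446,.0552]); RT=np.array([np.sin(np.radians(5.8)),-np.cos(np.radians(5.8)),0]); VX=np.array([RT[1]*-1,RT[0],0])
def ball(phi,adv=0,r=.04): p=np.radians(phi); return C+VX*adv+RT*r*np.sin(p)+np.array([0,0,r*np.cos(p)])
def angle(s,uv,lo,hi,adv=0):
    F=np.arange(lo,hi,.5); d=[np.hypot(*(np.array(proj(s,ball(f,adv)))-uv)) for f in F]; i=int(np.argmin(d)); return F[i],d[i]
E
python3 - <<'E'
from ang import *
s=snap('side')
print('check start right',angle(s,(297.0,361.0),60,150),'left',angle(s,(271.7,330.3),-150,-30))
print('now right',angle(s,(297.5,366.8),60,170,.001),'left',angle(s,(271.7,325),-150,30,.001))
E
```

```text
check start right (np.float64(83.5), np.float64(0.14730203898445265)) left (np.float64(-95.5), np.float64(0.09289794508753128))
now right (np.float64(113.0), np.float64(0.34336622417159374)) left (np.float64(-74.0), np.float64(0.28205089190443006))
```

Run:
```python
from ang import *
Q=frame(5.8,0); up=lambda z:np.array([0,0,z])
def wp(phi,out=.003,clr=0.): return ball(phi,.001)+RT*out+up(.0165+clr)
a=wp(113,clr=.008); b=a.copy(); b[2]=.115
plan([([.4118,-.1265,.115],Q),(b,Q),(a,Q),(wp(113),Q),(wp(125),Q),(wp(137),Q),(wp(147,clr=-.001),Q)],0)
```

```text
t 22.65 p [ 0.4117 -0.1264  0.0961] w 0.0001 F [-0.  -0.7  1.2] q [-27.  -3. 112.   0.  71. -33.]
[0.01,-0.01,-0.03,-0.0,0.0,-0.76,0],|[0.0,0.0,0.0,-0.77,-0.02,0.0,0],[0.0,0.0,0.0,-0.77,-0.02,0.0,0],[0.0,0.0,0.0,-0.77,-0.02,0.0,0],|[0.0,0.0,0.0,0.0,0.0,0.68,0],[0.0,0.0,0.0,0.0,0.0,0.68,0],[0.0,0.0,0.0,0.0,0.0,0.68,0],|[0.0,0.0,0.0,0.0,0.0,0.32,0],
|[0.0,0.0,0.0,0.16,0.0,0.29,0],|[0.0,0.0,0.0,0.22,0.0,0.25,0],|[0.0,0.0,0.0,0.22,-0.0,0.21,0],|
```

{"api": "servo_tool", "payload": {
  "motion": [
    [[0,0,0,0,0,-0.76,0],[0,0,0,-0.77,-0.02,0,0],[0,0,0,-0.77,-0.02,0,0],[0,0,0,-0.77,-0.02,0,0],[0,0,0,0,0,0.68,0],[0,0,0,0,0,0.68,0],[0,0,0,0,0,0.68,0],[0,0,0,0,0,0,0]]
  ]
}}

```text
clock: 23.45
position: [0.4148, -0.1829, 0.062]
eef_rot: [[-0.099, 0.995, -0.003], [0.995, 0.099, 0.003], [0.003, -0.002, -1.0]]
wrist_force: [0.2, 0.2, 0.2]
grip_width: -0.0002
grip_force: 0.0
```

{"api": "servo_tool", "payload": {
  "motion": [
    [[0,0,0,0,0,0.16,0],[0,0,0,0,0,0.16,0],[0,0,0,0.08,0,0.15,0],[0,0,0,0.08,0,0.14,0],[0,0,0,0.11,0,0.13,0],[0,0,0,0.11,0,0.12,0]]
  ]
}}

```text
clock: 24.05
position: [0.4153, -0.1744, 0.0426]
eef_rot: [[-0.099, 0.995, 0.001], [0.995, 0.099, 0.0], [-0.0, 0.001, -1.0]]
wrist_force: [2.0, -5.9, 1.1]
grip_width: -0.0
grip_force: 2.5
```

```bash
cat >> ang.py <<'E'
def scan(n,lo,hi,adv=0,TH=80):
    s=snap(n); I=cv2.cvtColor(s['pixels'],cv2.COLOR_RGB2GRAY); P=cloud(s); m=((I<TH)).astype(np.float32); res=[]
    for f in np.arange(lo,hi,2.):
        b=ball(f,adv); u,v=proj(s,b); dpt=(s['pose'][:3,:3].T@(b-s['pose'][:3,3]))[2]; rad=s['f']*.0085/dpt
        yy,xx=np.mgrid[0:480,0:640]; d=np.hypot(xx-u,yy-v); ins=d<rad-.3; ring=(d>rad+.8)&(d<rad+2.3)
        near=np.nanmedian(np.linalg.norm(P[ins]-b,axis=1))
        res.append((round(float(m[ins].mean()-m[ring].mean()),2),round(float(near),3),float(f)))
    res.sort(reverse=True); return res[:4]
E
python3 - <<'E'
from ang import *
for n in('side','top'): print(n,'left',scan(n,-110,30,.001),'right',scan(n,70,170,.001))
E
```

```text
side left [(0.09, 0.142, -76.0), (0.08, 0.144, -80.0), (0.08, 0.144, -82.0), (0.08, 0.143, -78.0)] right [(0.37, 0.051, 166.0), (0.33, 0.048, 164.0), (0.33, 0.046, 162.0), (0.31, 0.029, 142.0)]
top left [(0.72, 0.009, -38.0), (0.68, 0.01, -40.0), (0.68, 0.008, -36.0), (0.64, 0.011, -42.0)] right [(0.1, 0.368, 166.0), (0.08, 0.367, 168.0), (0.07, 0.371, 162.0), (0.06, 0.37, 164.0)]
```

The top view puts the upper ball at φ = -38°, so the push worked. Next I'll push that ball over the top from its left side.

```bash
cat >> ang.py <<'E'
Q=frame(5.8,0)
def at(right,z,adv): return C*[1,1,0]+VX*adv+RT*right+np.array([0,0,z])
def side(phi,adv,over=-.006,gap=0.):
    b=ball(phi,adv); return at(.04*np.sin(np.radians(phi))-.0195-gap,b[2]+over+.008,adv)
def topc(phi,adv,out=.003,clr=0.):
    b=ball(phi,adv); return b+RT*out+np.array([0,0,.0165+clr])
E
python3 - <<'E'
from ang import *
p=env.read_state()['position']
plan([([p[0],p[1],.122],Q),(at(-.054,.122,.0015),Q),(side(-38,.0015,gap=.008),Q)]+[(side(f,.0015+(f+38)/36000),Q) for f in(-38,-28,-18,-8,2,12,22,32,42)],0)
E
```

```text
t 24.25 p [ 0.4149 -0.174   0.0425] w 0.0 F [ 0.3 -0.8 -0.3] q [-33.   3. 113.   0.  64. -38.]
[0.0,-0.0,-0.0,0.0,0.0,-0.8,0],[0.0,-0.0,-0.0,0.0,0.0,-0.8,0],[0.0,-0.0,-0.0,0.0,0.0,-0.8,0],[0.0,-0.0,-0.0,0.0,0.0,-0.8,0],|[0.0,0.0,0.0,0.84,0.01,0.0,0],[0.0,0.0,0.0,0.84,0.01,0.0,0],[0.0,0.0,0.0,0.84,0.01,0.0,0],[0.0,0.0,0.0,0.84,0.01,0.0,0],
|[0.0,0.0,0.0,-0.04,0.0,0.67,0],[0.0,0.0,0.0,-0.04,0.0,0.67,0],|[0.0,0.0,0.0,-0.32,0.0,0.0,0],|[0.0,0.0,0.0,-0.23,0.01,-0.15,0],|[0.0,0.0,0.0,-0.26,0.01,-0.11,0],|[0.0,0.0,0.0,-0.27,0.01,-0.06,0],|[0.0,0.0,0.0,-0.28,0.01,-0.01,0],|[0.0,0.0,0.0,-0.28,0.01,0.03,0],
|[0.0,0.0,0.0,-0.27,0.01,0.08,0],|[0.0,0.0,0.0,-0.25,0.01,0.13,0],|[0.0,0.0,0.0,-0.22,0.01,0.17,0],|
```

{"api": "servo_tool", "payload": {
  "motion": [
    [[0,0,0,0,0,-0.8,0],[0,0,0,0,0,-0.8,0],[0,0,0,0,0,-0.8,0],[0,0,0,0,0,-0.8,0],[0,0,0,0.84,0.01,0,0],[0,0,0,0.84,0.01,0,0],[0,0,0,0.84,0.01,0,0],[0,0,0,0.84,0.01,0,0]]
  ]
}}

```text
clock: 25.05
position: [0.4072, -0.0896, 0.1226]
eef_rot: [[-0.099, 0.995, -0.0], [0.995, 0.099, 0.002], [0.002, 0.0, -1.0]]
wrist_force: [-0.8, -0.0, 1.0]
grip_width: -0.0002
grip_force: 0.0
```

{"api": "servo_tool", "payload": {
  "motion": [
    [[0,0,0,-0.04,0,0.67,0],[0,0,0,-0.04,0,0.67,0],[0,0,0,-0.32,0,0,0],[0,0,0,-0.23,0.01,-0.15,0],[0,0,0,-0.26,0.01,-0.11,0]]
  ]
}}

```text
clock: 25.55
position: [0.4105, -0.1132, 0.0966]
eef_rot: [[-0.099, 0.995, 0.001], [0.995, 0.099, 0.002], [0.002, 0.001, -1.0]]
wrist_force: [-0.9, 5.9, 3.8]
grip_width: -0.0002
grip_force: 2.6
```

{"api": "servo_tool", "payload": {
  "motion": [
    [[0,0,0,-0.27,0.01,-0.06,0],[0,0,0,-0.28,0.01,-0.01,0],[0,0,0,-0.28,0.01,0.03,0],[0,0,0,-0.27,0.01,0.08,0],[0,0,0,-0.25,0.01,0.13,0],[0,0,0,-0.22,0.01,0.17,0]]
  ]
}}

```text
clock: 26.15
position: [0.4158, -0.1521, 0.0867]
eef_rot: [[-0.099, 0.995, 0.0], [0.995, 0.099, 0.001], [0.001, 0.001, -1.0]]
wrist_force: [0.3, 3.0, 3.1]
grip_width: -0.0
grip_force: 1.9
```

Run:
```python
from ang import *
for n in('side','top'): print(n,'A',scan(n,-60,90,.003),'B',scan(n,90,250,.003))
p=env.read_state()['position'];A=.0038
plan([(p+np.array([0,0,.03]),Q),(topc(43,A,clr=.02),Q)]+[(topc(f,A+(f-43)/36000),Q) for f in(45,56,67,78,89,100,111,122,133,144)],0)
```

```text
side A [(0.82, 0.008, 42.0), (0.81, 0.008, 40.0), (0.7, 0.007, 38.0), (0.63, 0.008, 44.0)] B [(0.45, 0.036, 224.0), (0.44, 0.038, 222.0), (0.4, 0.036, 226.0), (0.38, 0.041, 220.0)]
top A [(0.43, 0.332, -54.0), (0.42, 0.332, -56.0), (0.37, 0.326, -58.0), (0.36, 0.336, -50.0)] B [(0.52, 0.388, 220.0), (0.52, 0.379, 224.0), (0.49, 0.385, 222.0), (0.44, 0.39, 218.0)]
t 26.35 p [ 0.4155 -0.1517  0.0868] w 0.0001 F [-0.  -0.1 -0.4] q [-30.  -1. 111.   0.  70. -36.]
[-0.0,-0.01,-0.01,0.0,-0.0,-0.6,0],[-0.0,-0.01,-0.01,0.0,-0.0,-0.6,0],|[0.0,0.0,0.0,-0.91,0.0,-0.17,0],|[0.0,0.0,0.0,-0.04,0.0,0.84,0],|[0.0,0.0,0.0,-0.2,0.01,0.24,0],|[0.0,0.0,0.0,-0.15,0.01,0.27,0],|[0.0,0.0,0.0,-0.09,0.01,0.29,0],|[0.0,0.0,0.0,-0.03,0.01,0.3,0],
|[0.0,0.0,0.0,0.02,0.01,0.31,0],|[0.0,0.0,0.0,0.08,0.01,0.3,0],|[0.0,0.0,0.0,0.14,0.01,0.27,0],|[0.0,0.0,0.0,0.19,0.01,0.24,0],|[0.0,0.0,0.0,0.23,0.01,0.2,0],|
```

The handle follows exactly, with the ball now at 42° on the right. I'll push down on it from above.

{"api": "servo_tool", "payload": {
  "motion": [
    [[0,0,0,0,0,-0.6,0],[0,0,0,0,0,-0.6,0],[0,0,0,-0.91,0,-0.17,0],[0,0,0,-0.02,0,0.42,0],[0,0,0,-0.02,0,0.42,0],[0,0,0,-0.2,0.01,0.24,0],[0,0,0,-0.15,0.01,0.27,0],[0,0,0,-0.09,0.01,0.29,0]]
  ]
}}

```text
clock: 27.15
position: [0.4201, -0.1862, 0.0797]
eef_rot: [[-0.099, 0.995, 0.001], [0.995, 0.099, 0.0], [0.0, 0.001, -1.0]]
wrist_force: [0.6, -3.2, 5.2]
grip_width: 0.0001
grip_force: 2.7
```

{"api": "servo_tool", "payload": {
  "motion": [
    [[0,0,0,-0.03,0.01,0.3,0],[0,0,0,0.02,0.01,0.31,0],[0,0,0,0.08,0.01,0.3,0],[0,0,0,0.14,0.01,0.27,0],[0,0,0,0.19,0.01,0.24,0],[0,0,0,0.23,0.01,0.2,0]]
  ]
}}

```text
clock: 27.75
position: [0.4198, -0.1701, 0.0392]
eef_rot: [[-0.099, 0.995, 0.0], [0.995, 0.099, 0.0], [0.0, 0.0, -1.0]]
wrist_force: [0.6, -6.9, 1.0]
grip_width: -0.0001
grip_force: 3.4
```

Run:
```python
from ang import *
A=.0066
for n in('side','top'): print(n,'other',scan(n,-110,60,A))
p=env.read_state()['position']; f0=-36
plan([([p[0],p[1],.122],Q),(at(-.054,.122,A),Q),(side(f0,A,gap=.008),Q)]+[(side(f,A+(f-f0)/36000),Q) for f in range(f0,45,10)],0)
```

```text
side other [(0.09, 0.009, 58.0), (0.08, 0.011, 54.0), (0.08, 0.01, 56.0), (0.07, 0.012, 52.0)]
top other [(0.57, 0.278, -24.0), (0.56, 0.272, -28.0), (0.55, 0.275, -26.0), (0.49, 0.279, -22.0)]
t 27.85 p [ 0.4194 -0.1693  0.0388] w 0.0001 F [ 1.1 -1.8 -0.1] q [-32.   4. 113.   0.  64. -38.]
[-0.0,-0.0,-0.0,0.0,-0.0,-0.83,0],[-0.0,-0.0,-0.0,0.0,-0.0,-0.83,0],[-0.0,-0.0,-0.0,0.0,-0.0,-0.83,0],[-0.0,-0.0,-0.0,0.0,-0.0,-0.83,0],|[0.0,0.0,0.0,0.79,0.01,0.0,0],[0.0,0.0,0.0,0.79,0.01,0.0,0],[0.0,0.0,0.0,0.79,0.01,0.0,0],[0.0,0.0,0.0,0.79,0.01,0.0,0],
|[0.0,0.0,0.0,-0.06,-0.0,0.65,0],[0.0,0.0,0.0,-0.06,-0.0,0.65,0],|[0.0,0.0,0.0,-0.32,0.0,0.0,0],|[0.0,0.0,0.0,-0.24,0.01,-0.14,0],|[0.0,0.0,0.0,-0.26,0.01,-0.1,0],|[0.0,0.0,0.0,-0.27,0.01,-0.05,0],|[0.0,0.0,0.0,-0.28,0.01,-0.0,0],|[0.0,0.0,0.0,-0.28,0.01,0.04,0],
|[0.0,0.0,0.0,-0.26,0.01,0.09,0],|[0.0,0.0,0.0,-0.24,0.01,0.14,0],|[0.0,0.0,0.0,-0.22,0.01,0.18,0],|
```

{"api": "servo_tool", "payload": {
  "motion": [
    [[0,0,0,0,0,-0.83,0],[0,0,0,0,0,-0.83,0],[0,0,0,0,0,-0.83,0],[0,0,0,0,0,-0.83,0],[0,0,0,0.79,0.01,0,0],[0,0,0,0.79,0.01,0,0],[0,0,0,0.79,0.01,0,0],[0,0,0,0.79,0.01,0,0]]
  ]
}}

```text
clock: 28.65
position: [0.4125, -0.0903, 0.1225]
eef_rot: [[-0.099, 0.995, -0.0], [0.995, 0.099, 0.002], [0.002, -0.0, -1.0]]
wrist_force: [0.4, -0.3, 0.1]
grip_width: -0.0001
grip_force: 0.0
```

{"api": "servo_tool", "payload": {
  "motion": [
    [[0,0,0,-0.06,0,0.65,0],[0,0,0,-0.06,0,0.65,0],[0,0,0,-0.32,0,0,0],[0,0,0,-0.24,0.01,-0.14,0],[0,0,0,-0.26,0.01,-0.1,0]]
  ]
}}

```text
clock: 29.15
position: [0.4159, -0.1153, 0.0972]
eef_rot: [[-0.099, 0.995, 0.0], [0.995, 0.099, 0.002], [0.002, 0.001, -1.0]]
wrist_force: [-1.8, 4.5, 2.3]
grip_width: -0.0002
grip_force: 2.3
```

{"api": "servo_tool", "payload": {
  "motion": [
    [[0,0,0,-0.27,0.01,-0.05,0],[0,0,0,-0.28,0.01,0,0]]
  ]
}}

```text
clock: 29.35
position: [0.4182, -0.1292, 0.0984]
eef_rot: [[-0.099, 0.995, 0.002], [0.995, 0.099, 0.001], [0.001, 0.002, -1.0]]
wrist_force: [-0.4, 6.0, 3.8]
grip_width: 0.0001
grip_force: 2.9
```

Run:
```python
from ang import *
st=env.read_state(); print(st['clock'],st['position'],st['wrist_force'])
A=.0078
for n in('side','top'): print(n,'up',scan(n,-60,60,A),'low',scan(n,120,240,A))
# jaw gap from top: moving jaw face vs cloud: green points above .06
s=snap('top');P=cloud(s);h=cv2.cvtColor(s['pixels'],cv2.COLOR_RGB2HSV)
m=(h[...,0]>60)&(h[...,0]<85)&(h[...,1]>60)&(P[...,2]>.058)&(P[...,2]<.075)
X=(P-np.array([.555,-.131,0]))@np.c_[VX,-RT]; x=X[m][:,0]; print(np.histogram(x,bins=np.arange(-.1,.06,.004)))
```

```text
29.35 [ 0.41817055 -0.12920666  0.09842061] [-0.37349885  5.99707746  3.81501888]
side up [(0.86, 0.008, 4.0), (0.83, 0.008, 6.0), (0.82, 0.008, 2.0), (0.69, 0.008, 8.0)] low [(0.58, 0.009, 188.0), (0.56, 0.008, 186.0), (0.51, 0.01, 190.0), (0.47, 0.013, 192.0)]
top up [(0.05, 0.4, -60.0), (0.03, 0.401, -58.0), (0.0, 0.395, 58.0), (0.0, 0.395, -42.0)] low [(0.06, 0.425, 238.0), (0.04, 0.429, 234.0), (0.04, 0.428, 236.0), (0.02, 0.434, 230.0)]
(array([ 0,  0,  0,  0,  0,  0,  0,  0,  2,  0,  0,  0,  0,  0,  0, 26, 63,
       64, 48, 25,  0,  0,  0,  0,  0,  0,  0,  0,  0,  0,  0,  7, 23, 27,
       42, 70, 44,  0,  0]), array([-1.00000000e-01, -9.60000000e-02, -9.20000000e-02, -8.80000000e-02,
       -8.40000000e-02, -8.00000000e-02, -7.60000000e-02, -7.20000000e-02,
       -6.80000000e-02, -6.40000000e-02, -6.00000000e-02, -5.60000000e-02,
       -5.20000000e-02, -4.80000000e-02, -4.40000000e-02, -4.00000000e-02,
       -3.60000000e-02, -3.20000000e-02, -2.80000000e-02, -2.40000000e-02,
       -2.00000000e-02, -1.60000000e-02, -1.20000000e-02, -8.00000000e-03,
       -4.00000000e-03,  8.32667268e-17,  4.00000000e-03,  8.00000000e-03,
        1.20000000e-02,  1.60000000e-02,  2.00000000e-02,  2.40000000e-02,
        2.80000000e-02,  3.20000000e-02,  3.60000000e-02,  4.00000000e-02,
        4.40000000e-02,  4.80000000e-02,  5.20000000e-02,  5.60000000e-02]))
```

The ball is at about 4° and turning with only 6 N, and the jaw is still short of the boss. About 175° remains, so I'll keep winding.

{"api": "servo_tool", "payload": {
  "motion": [
    [[0,0,0,-0.28,0.01,0.04,0],[0,0,0,-0.26,0.01,0.09,0],[0,0,0,-0.24,0.01,0.14,0],[0,0,0,-0.22,0.01,0.18,0]]
  ]
}}

```text
clock: 30.0
position: [0.4212, -0.1524, 0.0864]
eef_rot: [[-0.099, 0.995, 0.001], [0.995, 0.099, 0.003], [0.003, 0.001, -1.0]]
wrist_force: [-1.6, 16.8, 11.6]
grip_width: -0.0003
grip_force: 8.4
```

Run:
```python
from ang import *
A=.0089
print('A',scan('side',-30,90,A))
p=env.read_state()['position']
plan([(p+np.array([0,0,.03]),Q),(topc(43,A,clr=.02),Q)]+[(topc(f,A+(f-43)/36000),Q) for f in(45,56,67,78,89,100,111,122,133,144)],0)
```

```text
A [(0.86, 0.008, 42.0), (0.85, 0.008, 40.0), (0.72, 0.008, 44.0), (0.72, 0.007, 38.0)]
t 30.05 p [ 0.4212 -0.1528  0.0857] w -0.0002 F [ 0.1 13.2  9.9] q [-30.  -0. 110.   0.  70. -36.]
[0.0,-0.02,-0.01,0.0,0.0,-0.6,0],[0.0,-0.02,-0.01,0.0,0.0,-0.6,0],|[0.0,0.0,0.0,-0.84,-0.01,-0.21,0],|[0.0,0.0,0.0,-0.04,0.0,0.84,0],|[0.0,0.0,0.0,-0.2,0.01,0.24,0],|[0.0,0.0,0.0,-0.15,0.01,0.27,0],|[0.0,0.0,0.0,-0.09,0.01,0.29,0],|[0.0,0.0,0.0,-0.03,0.01,0.3,0],
|[0.0,0.0,0.0,0.02,0.01,0.31,0],|[0.0,0.0,0.0,0.08,0.01,0.3,0],|[0.0,0.0,0.0,0.14,0.01,0.27,0],|[0.0,0.0,0.0,0.19,0.01,0.24,0],|[0.0,0.0,0.0,0.23,0.01,0.2,0],|
```

Resistance has risen to about 20 N. Before pushing on, I'll check the bell and jaws.

```bash
cat > chk.py <<'E'
from ang import *; from rim import rim
for n in('side','top'):
    s=snap(n); k,c,r,nn=rim(s,(.554,-.132),.06,.14)
    print(n,k,'rim',c.round(4),'r',r.round(4),'n',nn.round(3))
    P=cloud(s);h=cv2.cvtColor(s['pixels'],cv2.COLOR_RGB2HSV)
    L=(P-np.array([.555,-.131,0]))@np.c_[VX,-RT]
    m=(h[...,0]>60)&(h[...,0]<85)&(h[...,1]>60)&(P[...,2]>.061)&(P[...,2]<.072)
    x=L[m][:,0]; a=x[(x>-.06)&(x<.0)]; b=x[x>0]
    if len(a) and len(b): print(' mov jaw green',np.percentile(a,[3,97]).round(4),'fixed',np.percentile(b,[3,97]).round(4))
s=snap('side');P=cloud(s);h=cv2.cvtColor(s['pixels'],cv2.COLOR_RGB2HSV)
m=(h[...,1]>110)&(h[...,0]<35)&(h[...,2]>40)&(np.hypot(P[...,0]-.554,P[...,1]+.131)<.03)&(P[...,2]>.047)&(P[...,2]<.067)
f=P[m]; c=f.mean(0); V=np.linalg.svd(f-c)[2]; print('boss face',len(f),c.round(4),V[2].round(3),'yaw',np.degrees(np.arctan2(V[2,1],V[2,0])).round(1))
E
python3 chk.py
python3 - <<'E'
from ang import *
import cv2
s=snap('side');b=cv2.cvtColor(s['pixels'],cv2.COLOR_RGB2BGR)[275:375,255:405]
cv2.imwrite('pics/wind.png',cv2.resize(b,None,fx=5,fy=5,interpolation=2))
E
```

```text
side 30 rim [ 0.5579 -0.1321  0.1179] r 0.0297 n [0.008 0.006 1.   ]
 mov jaw green [-0.038  -0.0206] fixed [0.0278 0.0449]
top 28 rim [ 0.5588 -0.131   0.1196] r 0.0291 n [0.013 0.008 1.   ]
 mov jaw green [-0.037 -0.021] fixed [0.0281 0.0461]
boss face 79 [ 0.5617 -0.149   0.0582] [ 0.112 -0.993 -0.039] yaw -83.5
```

View pics/wind.png

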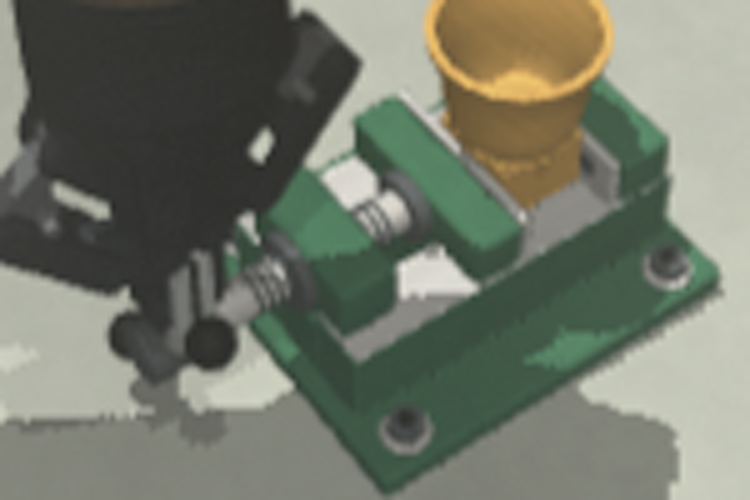

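The picture shows the boss pressed between both jaw plates, with the ball at lower left of the screw line beside the fingers. The bell has moved 5 mm to x = +3 mm, touching the fixed jaw, upright and square. The jaws are biting, so I'll add a small final tightening.

{"api": "servo_tool", "payload": {
  "motion": [
    [[0,0,0,-0.06,0,0.05,0],[0,0,0,-0.04,0,0.03,0],[0,0,0,0,0,0,0]]
  ]
}}

```text
clock: 30.55
position: [0.4214, -0.1546, 0.0844]
eef_rot: [[-0.099, 0.995, 0.0], [0.995, 0.099, 0.004], [0.004, 0.001, -1.0]]
wrist_force: [-2.3, 15.2, 11.6]
grip_width: 0.0002
grip_force: 8.6
```

{"api": "servo_tool", "payload": {
  "motion": [
    [[0,0,0,-0.06,0,0.05,0],[0,0,0,-0.06,0,0.05,0],[0,0,0,0,0,0,0],[0,0,0,0,0,0,0]]
  ]
}}

```text
clock: 30.95
position: [0.4218, -0.1573, 0.082]
eef_rot: [[-0.099, 0.995, 0.0], [0.995, 0.099, 0.004], [0.004, 0.001, -1.0]]
wrist_force: [-1.1, 18.2, 12.8]
grip_width: -0.0002
grip_force: 9.8
```

The handle now holds a static 22 N, where before it turned freely, so the jaws are tight. I'll retreat clear and verify.

{"api": "servo_tool", "payload": {
  "motion": [
    [[0,0,0,0.2,0,0,0],[0,0,0,0.2,0,-0.5,0],[0,0,0,0,0,-1,0],[0,0,0,0,0,-1,0],[0,0,0,0.5,-0.5,-1,0],[0,0,0,0.8,-0.5,-0.5,0],[0,0,0,0.8,0,0,0],[0,0,0,0,0,0,0]]
  ]
}}

```text
clock: 31.75
position: [0.3904, -0.0978, 0.1823]
eef_rot: [[-0.1, 0.995, 0.002], [0.995, 0.1, 0.001], [0.001, 0.002, -1.0]]
wrist_force: [-0.1, -0.6, -0.1]
grip_width: -0.0001
grip_force: 0.0
```

```bash
python3 chk.py
python3 - <<'E'
from ang import *
st=env.read_state(); print(st['clock'],st['position'],st['wrist_force'])
for n in('side','top'): print(n,scan(n,0,110,.011),scan(n,180,270,.011))
E
```

```text
side 30 rim [ 0.5576 -0.1321  0.1179] r 0.0294 n [0.002 0.004 1.   ]
 mov jaw green [-0.0377 -0.0212] fixed [0.0278 0.0449]
top 28 rim [ 0.5584 -0.131   0.1194] r 0.0292 n [-0.007  0.006  1.   ]
 mov jaw green [-0.0374 -0.0221] fixed [0.0277 0.0463]
boss face 80 [ 0.5614 -0.149   0.0584] [ 0.108 -0.994 -0.012] yaw -83.8
31.9 [ 0.39071474 -0.09940656  0.1817052 ] [-0.38828782 -0.46540236  0.34339433]
side [(0.7, 0.009, 6.0), (0.67, 0.01, 4.0), (0.63, 0.01, 2.0), (0.59, 0.009, 8.0)] [(0.32, 0.011, 188.0), (0.29, 0.014, 190.0), (0.28, 0.011, 186.0), (0.25, 0.01, 184.0)]
top [(0.0, 0.492, 108.0), (0.0, 0.49, 106.0), (0.0, 0.488, 104.0), (0.0, 0.487, 102.0)] [(0.0, 0.534, 192.0), (0.0, 0.534, 186.0), (0.0, 0.534, 184.0), (0.0, 0.534, 182.0)]
```

The handle sprang back from about 47° to 6°, as the elastic wind-up relaxed to the friction level. I'll see whether it stays there.

{"api": "servo_tool", "payload": {
  "motion": [
    [[0,0,0,0,0,0,0],[0,0,0,0,0,0,0],[0,0,0,0,0,0,0],[0,0,0,0,0,0,0],[0,0,0,0,0,0,0],[0,0,0,0,0,0,0],[0,0,0,0,0,0,0],[0,0,0,0,0,0,0]]
  ]
}}

```text
clock: 32.9
position: [0.3906, -0.0991, 0.1819]
eef_rot: [[-0.099, 0.995, 0.0], [0.995, 0.099, 0.001], [0.001, 0.001, -1.0]]
wrist_force: [0.5, -0.3, 1.0]
grip_width: -0.0001
grip_force: 0.0
```

Run:
```python
from ang import *
print(env.read_state()['clock'])
s=snap('side'); I=cv2.cvtColor(s['pixels'],cv2.COLOR_RGB2GRAY)
for g in(ball(6,.01),ball(186,.01)):
    u,v=map(int,proj(s,g)); d=10; m=(I[v-d:v+d+1,u-d:u+d+1]<75).astype(np.uint8)
    nn,cc,st,ce=cv2.connectedComponentsWithStats(m); k=cc[d,d]
    if k: uv=(u-d+ce[k][0],v-d+ce[k][1]); print(st[k],np.round(uv,1),proj(s,g),angle(s,uv,-40,60,.01) if g[2]>.06 else angle(s,uv,140,240,.01))
print(scan('side',-60,60,.01)[:2],scan('side',140,240,.01)[:2])
```

```text
32.9
[ 5  7  9 10 74] [288.1 329.3] (np.float64(289.2677274192877), np.float64(328.8287986769098)) (np.float64(5.0), np.float64(1.2625814111832299))
[(0.8, 0.009, 4.0), (0.77, 0.009, 6.0)] [(0.44, 0.009, 186.0), (0.42, 0.01, 188.0)]
```

The handle rests at about 5° past first contact and holds there. From the measured stiffness, the residual clamp force is about 50 N. The bell is upright and square and the arm is clear, so I'm handing in.

```bash
python3 -c "
from workcell import env
print(env.close_job())"
```

```text
the job is handed in; nothing more can be done
None
```

The job is handed in at about 33 s: the bell stands mouth up in the vice, upright and square, clamped at an estimated 50 N (not measured directly), and I never touched the tools or mugs; no verdict came back.

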